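# Pack the flow cell in its clamp and hold the jaw shut

### The job

Lift the spanner off the clamp and lay it in the blue tool tray, then stand brass spacer bars in the gap between the flow cell and the sliding jaw, broad faces to the cell and squarely between the jaws, adding bars until the jaw, which has only a short stroke, can close up the gap. Push the jaw by its post until you feel cell and bars firmly gripped with no play, without crushing the cell, and finish while still holding the jaw pressed there so that I can lock it; its spring opens it if you let go. Leave the oil bottle, the objective and the slide box where they stand.

Things in the scene. Friction and masses are not known exactly. Their poses are not given: they have to be found in the camera images.
- board: black optical breadboard, fixed, lying on the work surface, 150 (x) x 300 (y) x 12 mm (z), origin at the centre of its underside. It carries the clamp: an aluminium fixed jaw at its +y end, 34 mm wide along the board's x, whose upright face looks to -y at y = +60 mm; its upright spans y 60 to 78 mm and rises 38 mm above the board. The clamp closes along the board's y axis, on the line x = 0
- cell_mid (a point): centre of the flow cell, a loose green-tinted clear block on a steel foot with two white ports on top, 50 (x) x 20 (y) x 30 mm (z), 90 g, standing on the board within 2 mm of the fixed jaw's face; its other broad face, 10 mm to -y of this point, borders the gap
- jaw_face (a point): centre of the sliding jaw's aluminium face, which looks to the board's +y; 15 mm above the board's top. The jaw plate is 34 mm wide and 10 mm thick and rises 38 mm above the board. The free gap at rest, from this face to the cell, is 27 to 44 mm
- jaw (a joint): travel of the sliding jaw towards the board's +y, in m: 0 = fully open (at rest), 0.025 = end of its stroke (a hard stop). A return spring pushes it open with 1.2 N at 0 to 2.2 N at 0.025 (plus 0.3 N of friction)
- jaw_post (a point): middle of the upright steel post (16 mm across, 35 mm tall, red band) on the jaw's carriage, by which the jaw is moved; it stands on the carriage's top, which lies 29 mm above the board, 55 mm behind (-y) the jaw's face; the post's top is 64 mm above the board. The black carriage is 56 mm wide and reaches from 10 to 85 mm behind the face
- spanner_mid (a point): centre of the steel spanner (150 mm long along its x, 110 g), which lies flat across the tops of both jaws over the gap; its flat handle is 17 mm wide (y) and 7 mm thick with this point at half thickness; the ends (ring 32 mm, fork 38 mm wide) are 8 mm thick
- tray: blue open tool tray, fixed, on the work surface, 200 (x) x 100 (y) x 25 mm (z) outside, walls 4 mm, floor 4 mm; origin at the centre of its underside
- bar1_mid (a point): centre of a brass spacer bar, 50 (x) x 12 (y) x 30 mm (z), 150 g, standing upright on the black rubber mat (4 mm thick, on the work surface); three alike bars stand there about 58 mm apart, more than are needed
- bar2_mid (a point): centre of the second brass spacer bar, same size
- bar3_mid (a point): centre of the third brass spacer bar, same size
- oil: small amber oil bottle, 26 mm across, 62 mm tall, origin at its foot; to be left alone
- objective: steel microscope objective standing on its mount, 38 mm across, 60 mm tall, origin at its foot; to be left alone
- slidebox: white slide box with green lid, 86 (x) x 38 (y) x 36 mm (z), origin at the centre of its underside; to be left alone
Not all that is in view belongs to the job. There is more than one size of the part that bears spanner_mid; the job needs the larger. What is shaped like the part that bears bar3_mid but red is not meant.

How it is judged (in metres and radians):
On the way:
1. the spanner lies in the tool tray, let go (x of spanner_mid in the frame of tray between -0.095 and 0.095 m and y of spanner_mid in the frame of tray between -0.045 and 0.045 m and z of spanner_mid in the frame of tray below 0.03 m and contact force between the fingers and spanner below 0.1 N and linear speed of spanner below 0.02 m/s), for 0.2 s.
At the end, for the whole second after the job is handed in: Spanner in the tray, let go; bars upright on the board between jaw and cell, within 14 mm of the centre line and 0.12 rad of square; jaw on bar and bar on cell press over 3 N each; cell upright, still, at the fixed jaw; robot still pressing the jaw (over 2 N) (x of spanner_mid in the frame of tray between -0.095 and 0.095 m and y of spanner_mid in the frame of tray between -0.045 and 0.045 m and z of spanner_mid in the frame of tray below 0.03 m and contact force between the fingers and spanner below 0.1 N and x of cell_mid in the frame of board between -0.012 and 0.012 m and y of cell_mid in the frame of board between 0.044 and 0.054 m and angle between cell_mid's own z axis and vertical below 0.1 rad and ((contact force between jaw and bar1 above 3 N and x of bar1_mid in the frame of board between -0.014 and 0.014 m and angle between bar1_mid's own z axis and vertical below 0.1 rad and angle between the x axis of bar1_mid and the x axis of board, either way round below 0.12 rad and z of bar1_mid in the frame of board between 0.022 and 0.032 m) or (contact force between jaw and bar2 above 3 N and x of bar2_mid in the frame of board between -0.014 and 0.014 m and angle between bar2_mid's own z axis and vertical below 0.1 rad and angle between the x axis of bar2_mid and the x axis of board, either way round below 0.12 rad and z of bar2_mid in the frame of board between 0.022 and 0.032 m) or (contact force between jaw and bar3 above 3 N and x of bar3_mid in the frame of board between -0.014 and 0.014 m and angle between bar3_mid's own z axis and vertical below 0.1 rad and angle between the x axis of bar3_mid and the x axis of board, either way round below 0.12 rad and z of bar3_mid in the frame of board between 0.022 and 0.032 m)) and ((contact force between cell and bar1 above 3 N and x of bar1_mid in the frame of board between -0.014 and 0.014 m and angle between bar1_mid's own z axis and vertical below 0.1 rad and angle between the x axis of bar1_mid and the x axis of board, either way round below 0.12 rad and z of bar1_mid in the frame of board between 0.022 and 0.032 m) or (contact force between cell and bar2 above 3 N and x of bar2_mid in the frame of board between -0.014 and 0.014 m and angle between bar2_mid's own z axis and vertical below 0.1 rad and angle between the x axis of bar2_mid and the x axis of board, either way round below 0.12 rad and z of bar2_mid in the frame of board between 0.022 and 0.032 m) or (contact force between cell and bar3 above 3 N and x of bar3_mid in the frame of board between -0.014 and 0.014 m and angle between bar3_mid's own z axis and vertical below 0.1 rad and angle between the x axis of bar3_mid and the x axis of board, either way round below 0.12 rad and z of bar3_mid in the frame of board between 0.022 and 0.032 m)) and contact force between any of the fingers, the arm and jaw above 2 N and linear speed of cell below 0.01 m/s); the arm keeps its last pose, push and grip.
It fails at once if the cell is squeezed with more than 60 N (contact force between cell and bar1 above 60 N or contact force between cell and bar2 above 60 N or contact force between cell and bar3 above 60 N).
It fails at once if the oil bottle is moved more than 30 mm (distance of oil from where it was at the start of the episode above 0.03 m).
It fails at once if the objective is moved more than 30 mm (distance of objective from where it was at the start of the episode above 0.03 m).
It fails at once if the slide box is moved more than 30 mm (distance of slidebox from where it was at the start of the episode above 0.03 m).
It also fails if it takes over 72 s, if anything falls off the work surface, if the arm or the gripper's body presses on something with over 40 N, if the wrist force passes 120 N, or if a joint passes its speed limit or range.

### The arm

A 6-joint arm with a two-finger parallel gripper is mounted at the origin on the work surface. World frame = base frame: x ahead of the robot, y to its left, z up, the work surface at z = 0. Lengths are in mm, angles in degrees, forces in N, time in s.
With the tool pointing down it reaches from about 300 to 850 mm from the base axis. Payload 4.2 kg.
Tool frame: the origin (TCP) lies at the very end of the fingers, on their centre line; the grasp point (between the pads) lies 19 mm behind it; z points along the fingers, y is the direction in which the jaws open and shut (so a half turn about z gives the same grasp; the last joint's range is limited). The gripper opens to 91 mm and grips with 3 to 60 N. Pads are 32 mm wide; open, the fingers measure 118 mm over their backs; the gripper's body (76 mm by 178 mm) begins 60 mm behind the grasp point.
Start: joints at [-71.792, 18.312, 89.639, -0, 72.044, -1.146], TCP at [190.566, -542.52, 213.976] pointing down, gripper open.
Joint ranges: [-177.97, 177.97], [-48.28, 115.42], [12.27, 149.76], [-77.06, 257.06], [2.81, 150.46], [-146.56, 146.56]. Speed limits (degrees/s): [147.25, 147.25, 180, 180, 180, 180].

### API

Orientations are given as [roll, pitch, yaw] about the fixed x, y, z axes, in that order (R = Rz(yaw) Ry(pitch) Rx(roll)).
In Python, from workcell import telemetry, grab_frame, job gives the robot as it stands.
- The arm moves only by the tool drive_tool, never from a script. Its argument "moves" is a list of rows, each an object of numbers: "claw": the closure, from -1 (fully open) to 1 (shut); "dx", "dy", "dz": the shift along the tool's x, y, z in units of 20 mm (1.0 is 20 mm); "yaw": the turn about the tool's z in units of 0.15 rad (1.0 is 0.15 rad). In form: [{"claw": .., "dx": .., "dy": .., "dz": .., "yaw": ..}, ...]. A call has 1 to 5 rows; each row shifts and turns the pose as measured when the row begins, along the tool's axes as they then stand; what a row does not reach is not made up. A row lasts 1/8 s, in which the tool goes at most 62.5 mm and 10.7 degrees, less where a joint would pass 70% of its speed; a pose out of reach is approached as far as the arm can. A call with a number of a shift or a turn outside -1 to 1 is refused whole. A call with a gripper value outside its range is refused whole. The fingers move at their own pace and stop on an object; "grip_force" is the grip in N (left out, the last holds). Time passes only in rows, so rows that do not move let the fingers close. It gives the time, the measured TCP pose, the force and the opening at its end, in the units of the state.
- telemetry.state(): the state, without advancing time (a new reading comes with each control period).
- grab_frame(name): name is "scene" or "top" or "wrist"; returns a dict with "color" (400x640x3 uint8, blue, green, red), "vertical_fov" (degrees; the focal length in pixels is half the picture's height over the tangent of half this angle, whatever the lens; pixels are square), "cx", "cy" (the principal point, pixels), "dist" ([k1, k2, p1, p2, k3] as OpenCV has them; the pictures are not rectified), "pose" (4x4, takes a point from camera to world coordinates). Camera axes: x right, y down, z forward; pixel columns grow to the right and rows downward; lengths in mm; the calibration is good to about 2 mm. A picture is of the moment at which its call begins. There is no depth.
- job.job_done(): hands the job in, once; it reports no verdict.
The state is a dict: "time_s": time; "qpos": joint angles; "qvel": joint speeds; "effort": joint torques, N m; "ee_pos": TCP position; "ee_rot": TCP orientation; "force": force on the tool from outside, world axes, zero at the start; "torque": the same for the moment, N m; "gripper_width": finger opening in mm.
Only numpy, scipy, OpenCV 4.12 (cv2) and the standard library are available. Lean on these libraries where they do the work, as an engineer would, in place of code of your own. Each camera call takes 0.05 s, during which the arm holds its last target.

## Working session

There is one attempt and no reset: what is moved stays moved. The work goes in short steps, Python scripts to look and compute and a tool call to move; the robot and the scene stay as the last step left them, time stands still between calls to the robot, and variables do not carry over. Pictures are saved under pics/ and viewed, and the job is handed in when it is done.

Besides the shell and the picture viewer there is one more tool, called after "Call:" by a JSON object that holds its "method" and its "body", one argument or row to a line. drive_tool: Moves the arm, as the interface text tells. Its arguments: {"type":"object","properties":{"moves":{"type":"array"},"grip_force":{"type":"number"}},"required":["moves"]}

```bash
ls; mkdir -p pics; cat > h.py <<'E'
import numpy as np, cv2
from workcell import telemetry, grab_frame, job
def shot(name,fn):
    f=grab_frame(name); cv2.imwrite('pics/'+fn+'.png',f['color'])
    import pickle; pickle.dump(f,open('pics/'+fn+'.pkl','wb')); return f
def load(fn):
    import pickle; return pickle.load(open('pics/'+fn+'.pkl','rb'))
def K(f):
    h,w=f['color'].shape[:2]; F=h/2/np.tan(np.radians(f['vertical_fov'])/2)
    return np.array([[F,0,f['cx']],[0,F,f['cy']],[0,0,1.]])
def px2w(f,pts,z):
    pts=np.array(pts,float).reshape(-1,1,2)
    u=cv2.undistortPoints(pts,K(f),np.array(f['dist'],float))[:,0]
    T=np.array(f['pose']); d=np.c_[u,np.ones(len(u))]@T[:3,:3].T; o=T[:3,3]
    z=np.broadcast_to(z,(len(u),))
    return o+d*((z-o[2])/d[:,2])[:,None]
def w2px(f,P):
    T=np.linalg.inv(np.array(f['pose'])); P=np.array(P,float).reshape(-1,3)
    r,_=cv2.Rodrigues(T[:3,:3])
    return cv2.projectPoints(P,r,T[:3,3],K(f),np.array(f['dist'],float))[0][:,0]
def crop(fn,x0,y0,x1,y1,s,out):
    i=cv2.imread('pics/'+fn+'.png')[y0:y1,x0:x1]; cv2.imwrite('pics/'+out+'.png',cv2.resize(i,None,fx=s,fy=s,interpolation=cv2.INTER_CUBIC))
E
python3 - <<'E'
from h import *
print(telemetry.state())
for n in('scene','top','wrist'):
    f=shot(n,n+'0'); print(n,f['vertical_fov'],f['cx'],f['cy'],f['dist'],np.round(f['pose'],3).tolist())
E
```

```text
pics
{'time_s': 0.0, 'qpos': array([-7.17912897e+01,  1.83512581e+01,  8.97061567e+01, -1.60233703e-03,
        7.20424076e+01, -1.14418539e+00]), 'qvel': array([-0.02371872, -0.0518246 , -0.03207169,  0.08823803, -0.00365564,
        0.12868514]), 'effort': array([ 1.19120148e-03, -4.12466347e+01, -2.31970489e+01,  7.27650197e-02,
        4.55715274e-02, -1.48062295e-04]), 'ee_pos': array([ 190.4001916 , -542.03504165,  213.12579756]), 'ee_rot': array([-1.79900167e+02, -4.70188120e-04,  1.93533906e+01]), 'force': array([-0.11016874,  0.6577148 ,  0.43513845]), 'torque': array([ 0.0065047 ,  0.00445792, -0.04436815]), 'gripper_width': 91.61367971625643}
scene 48.628329796736125 320.97638271561954 199.68803658013468 [-0.00948806  0.          0.          0.          0.        ] [[-0.492, 0.506, -0.708, 1273.487], [0.871, 0.295, -0.393, 390.542], [0.01, -0.81, -0.586, 650.494], [0.0, 0.0, 0.0, 1.0]]
top 44.50311585945916 316.0397154052968 200.92542048319234 [-0.01745689  0.          0.          0.          0.        ] [[-0.005, -0.993, 0.119, 437.156], [-1.0, 0.004, -0.012, 4.29], [0.012, -0.119, -0.993, 1306.509], [0.0, 0.0, 0.0, 1.0]]
wrist 65.65444067373792 317.6065767224315 201.77450471296805 [-0.04565474  0.          0.          0.          0.        ] [[0.331, -0.912, -0.241, 256.48], [-0.944, -0.321, -0.083, -519.298], [-0.002, 0.255, -0.967, 384.075], [0.0, 0.0, 0.0, 1.0]]
```

View pics/scene0.png

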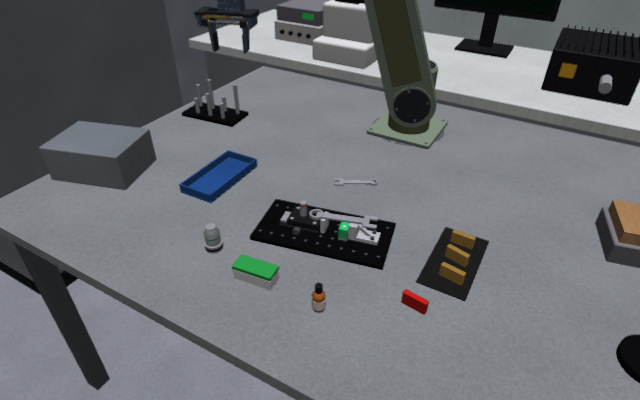

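View pics/top0.png

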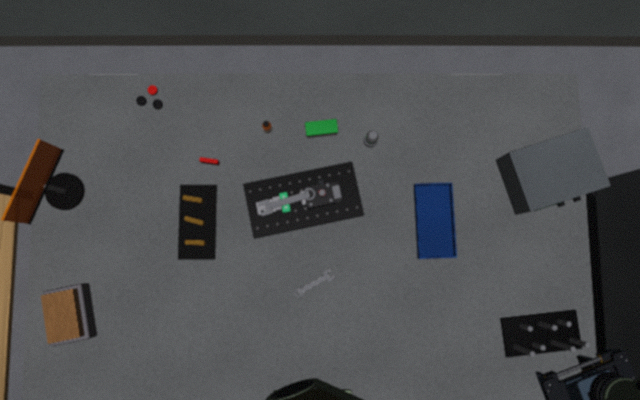

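View pics/wrist0.png

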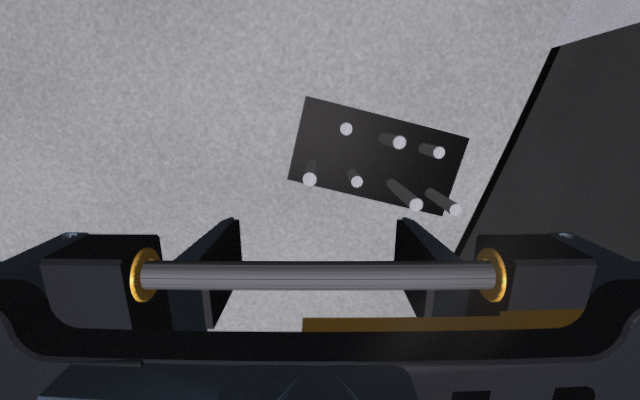

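```bash
python3 - <<'E'
from h import *
crop('top0',170,110,470,310,2.6,'tc')
crop('scene0',170,140,500,320,2.4,'sc')
f=load('top0')
for n,p,z in[('boardc',[(243,184),(353,162),(364,215),(254,238)],12),('tray',[(414,183),(452,182),(456,258),(418,259)],25),('bars',[(192,198),(194,220),(194,242)],34),('oil,slide,obj',[(267,127),(322,128),(371,139)],40),('spanners',[(285,200),(315,282)],50)]:
    print(n,np.round(px2w(f,p,z),0).tolist())
E
```

```text
boardc [[638.0, 184.0, 12.0], [697.0, -112.0, 12.0], [554.0, -139.0, 12.0], [494.0, 153.0, 12.0]]
tray [[637.0, -272.0, 25.0], [640.0, -374.0, 25.0], [439.0, -377.0, 25.0], [437.0, -277.0, 25.0]]
bars [[598.0, 314.0, 34.0], [541.0, 307.0, 34.0], [483.0, 306.0, 34.0]]
oil,slide,obj [[787.0, 118.0, 40.0], [784.0, -28.0, 40.0], [754.0, -158.0, 40.0]]
spanners [[590.0, 69.0, 50.0], [380.0, -7.0, 50.0]]
```

View pics/tc.png

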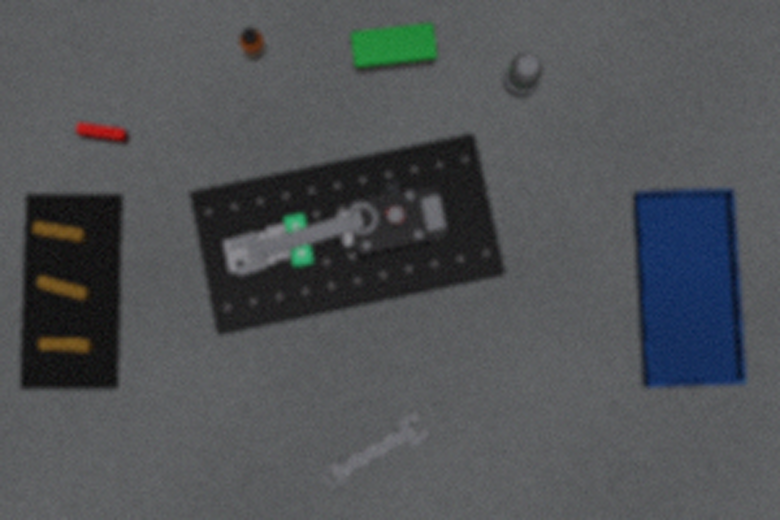

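View pics/sc.png

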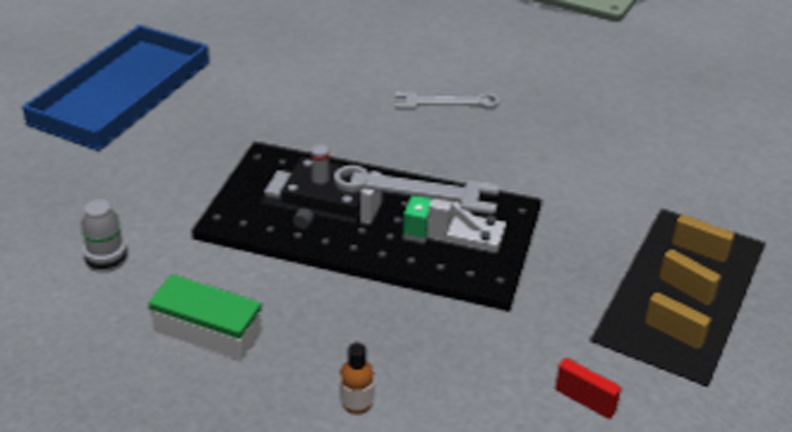

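```bash
cat > plan.py <<'E'
from h import *
import sys
def plan(tx,ty,tz,tyaw=None,n=None):
    s=telemetry.state(); p=s['ee_pos']; yaw=s['ee_rot'][2]
    D=np.array([tx,ty,tz])-p; dy=0 if tyaw is None else (tyaw-yaw+180)%360-180
    m=max(np.linalg.norm(D)/20/0.95,abs(dy)/8.594/0.95)
    n=n or max(1,int(np.ceil(m)))
    print('now',np.round(p,1),round(yaw,2),'D',np.round(D,1),'dyaw',round(dy,1),'n',n)
    for k in range(n):
        a=np.radians(yaw+dy*k/n)
        d=D/n/20
        print(k, 'dx %.2f dy %.2f dz %.2f yaw %.2f'%(d[0]*np.cos(a)+d[1]*np.sin(a), d[0]*np.sin(a)-d[1]*np.cos(a), -d[2], -dy/n/8.594))
if __name__=='__main__':
    a=[float(v) for v in sys.argv[1:]]
    plan(a[0],a[1],a[2],a[3] if len(a)>3 else None,int(a[4]) if len(a)>4 else None)
E
python3 plan.py 604 -17 220 101.5
```

```text
now [ 190.4 -542.2  213.3] 19.35 D [413.6 525.2   6.7] dyaw 82.1 n 36
0 dx 0.78 dy -0.50 dz -0.01 yaw -0.27
1 dx 0.80 dy -0.47 dz -0.01 yaw -0.27
2 dx 0.82 dy -0.43 dz -0.01 yaw -0.27
3 dx 0.84 dy -0.40 dz -0.01 yaw -0.27
4 dx 0.85 dy -0.37 dz -0.01 yaw -0.27
5 dx 0.87 dy -0.33 dz -0.01 yaw -0.27
6 dx 0.88 dy -0.30 dz -0.01 yaw -0.27
7 dx 0.89 dy -0.26 dz -0.01 yaw -0.27
8 dx 0.90 dy -0.23 dz -0.01 yaw -0.27
9 dx 0.91 dy -0.19 dz -0.01 yaw -0.27
10 dx 0.92 dy -0.15 dz -0.01 yaw -0.27
11 dx 0.92 dy -0.12 dz -0.01 yaw -0.27
12 dx 0.92 dy -0.08 dz -0.01 yaw -0.27
13 dx 0.93 dy -0.04 dz -0.01 yaw -0.27
14 dx 0.93 dy -0.01 dz -0.01 yaw -0.27
15 dx 0.93 dy 0.03 dz -0.01 yaw -0.27
16 dx 0.93 dy 0.07 dz -0.01 yaw -0.27
17 dx 0.92 dy 0.10 dz -0.01 yaw -0.27
18 dx 0.92 dy 0.14 dz -0.01 yaw -0.27
19 dx 0.91 dy 0.18 dz -0.01 yaw -0.27
20 dx 0.90 dy 0.21 dz -0.01 yaw -0.27
21 dx 0.89 dy 0.25 dz -0.01 yaw -0.27
22 dx 0.88 dy 0.28 dz -0.01 yaw -0.27
23 dx 0.87 dy 0.32 dz -0.01 yaw -0.27
24 dx 0.86 dy 0.35 dz -0.01 yaw -0.27
25 dx 0.84 dy 0.39 dz -0.01 yaw -0.27
26 dx 0.83 dy 0.42 dz -0.01 yaw -0.27
27 dx 0.81 dy 0.45 dz -0.01 yaw -0.27
28 dx 0.79 dy 0.48 dz -0.01 yaw -0.27
29 dx 0.77 dy 0.52 dz -0.01 yaw -0.27
30 dx 0.75 dy 0.55 dz -0.01 yaw -0.27
31 dx 0.73 dy 0.58 dz -0.01 yaw -0.27
32 dx 0.70 dy 0.60 dz -0.01 yaw -0.27
33 dx 0.68 dy 0.63 dz -0.01 yaw -0.27
34 dx 0.65 dy 0.66 dz -0.01 yaw -0.27
35 dx 0.63 dy 0.68 dz -0.01 yaw -0.27
```

Candidates: spanners – large one on the clamp at top-image (285,200) vs. small one on the table (315,282); bars – brass (192,199), (194,220), (194,242) vs. red block (209,161). I choose the spanner on the clamp and the brass bars. The first move is for a close look.

Call:
{"method": "drive_tool", "body": {
  "moves": [
    {"dx": 0.78, "dy": -0.5, "yaw": -0.27, "claw": -1},
    {"dx": 0.8, "dy": -0.47, "yaw": -0.27, "claw": -1},
    {"dx": 0.82, "dy": -0.43, "yaw": -0.27, "claw": -1},
    {"dx": 0.84, "dy": -0.4, "yaw": -0.27, "claw": -1},
    {"dx": 0.85, "dy": -0.37, "yaw": -0.27, "claw": -1}
  ]
}}

```text
validation failed for argument at $.mo...
```

Call:
{"method": "drive_tool", "body": {
  "moves": [
    {"dx": 0.87, "dy": -0.33, "yaw": -0.3, "claw": -1},
    {"dx": 0.88, "dy": -0.3, "yaw": -0.3, "claw": -1},
    {"dx": 0.89, "dy": -0.26, "yaw": -0.3, "claw": -1},
    {"dx": 0.9, "dy": -0.23, "yaw": -0.3, "claw": -1},
    {"dx": 0.9, "dy": -0.2, "yaw": -0.3, "claw": -1}
  ]
}}

```text
validation failed for argument at $.mo...
```

```bash
python3 plan.py 604 -17 220 101.5
```

```text
now [ 190.4 -542.2  213.3] 19.35 D [413.6 525.2   6.7] dyaw 82.1 n 36
0 dx 0.78 dy -0.50 dz -0.01 yaw -0.27
1 dx 0.80 dy -0.47 dz -0.01 yaw -0.27
2 dx 0.82 dy -0.43 dz -0.01 yaw -0.27
3 dx 0.84 dy -0.40 dz -0.01 yaw -0.27
4 dx 0.85 dy -0.37 dz -0.01 yaw -0.27
5 dx 0.87 dy -0.33 dz -0.01 yaw -0.27
6 dx 0.88 dy -0.30 dz -0.01 yaw -0.27
7 dx 0.89 dy -0.26 dz -0.01 yaw -0.27
8 dx 0.90 dy -0.23 dz -0.01 yaw -0.27
9 dx 0.91 dy -0.19 dz -0.01 yaw -0.27
10 dx 0.92 dy -0.15 dz -0.01 yaw -0.27
11 dx 0.92 dy -0.12 dz -0.01 yaw -0.27
12 dx 0.92 dy -0.08 dz -0.01 yaw -0.27
13 dx 0.93 dy -0.04 dz -0.01 yaw -0.27
14 dx 0.93 dy -0.01 dz -0.01 yaw -0.27
15 dx 0.93 dy 0.03 dz -0.01 yaw -0.27
16 dx 0.93 dy 0.07 dz -0.01 yaw -0.27
17 dx 0.92 dy 0.10 dz -0.01 yaw -0.27
18 dx 0.92 dy 0.14 dz -0.01 yaw -0.27
19 dx 0.91 dy 0.18 dz -0.01 yaw -0.27
20 dx 0.90 dy 0.21 dz -0.01 yaw -0.27
21 dx 0.89 dy 0.25 dz -0.01 yaw -0.27
22 dx 0.88 dy 0.28 dz -0.01 yaw -0.27
23 dx 0.87 dy 0.32 dz -0.01 yaw -0.27
24 dx 0.86 dy 0.35 dz -0.01 yaw -0.27
25 dx 0.84 dy 0.39 dz -0.01 yaw -0.27
26 dx 0.83 dy 0.42 dz -0.01 yaw -0.27
27 dx 0.81 dy 0.45 dz -0.01 yaw -0.27
28 dx 0.79 dy 0.48 dz -0.01 yaw -0.27
29 dx 0.77 dy 0.52 dz -0.01 yaw -0.27
30 dx 0.75 dy 0.55 dz -0.01 yaw -0.27
31 dx 0.73 dy 0.58 dz -0.01 yaw -0.27
32 dx 0.70 dy 0.60 dz -0.01 yaw -0.27
33 dx 0.68 dy 0.63 dz -0.01 yaw -0.27
34 dx 0.65 dy 0.66 dz -0.01 yaw -0.27
35 dx 0.63 dy 0.68 dz -0.01 yaw -0.27
```

Refused; perhaps every key is required. I'll try all five.

Call:
{"method": "drive_tool", "body": {
  "moves": [
    {"claw": -1, "dx": 0.8, "dy": -0.5, "dz": 0, "yaw": -0.3},
    {"claw": -1, "dx": 0.8, "dy": -0.47, "dz": 0, "yaw": -0.3},
    {"claw": -1, "dx": 0.82, "dy": -0.43, "dz": 0, "yaw": -0.3},
    {"claw": -1, "dx": 0.84, "dy": -0.4, "dz": 0, "yaw": -0.3},
    {"claw": -1, "dx": 0.85, "dy": -0.37, "dz": 0, "yaw": -0.3}
  ]
}}

```text
time_s: 0.78
ee_pos: [250.7, -462.2, 212.9]
ee_rot: [-179.8, -0.1, 33.1]
force: [-0.4, -0.0, -0.5]
gripper_width: 91.7
```

Call:
{"method": "drive_tool", "body": {
  "moves": [
    {"claw": -1, "dx": 0.95, "dy": -0.3, "dz": 0, "yaw": -0.3},
    {"claw": -1, "dx": 0.95, "dy": -0.25, "dz": 0, "yaw": -0.3},
    {"claw": -1, "dx": 0.96, "dy": -0.22, "dz": 0, "yaw": -0.3},
    {"claw": -1, "dx": 0.97, "dy": -0.18, "dz": 0, "yaw": -0.3},
    {"claw": -1, "dx": 0.98, "dy": -0.14, "dz": 0, "yaw": -0.3}
  ]
}}

```text
time_s: 1.4
ee_pos: [316.4, -378.5, 213.9]
ee_rot: [-179.9, -0.1, 47.0]
force: [-0.5, 0.2, -0.4]
gripper_width: 91.2
```

Call:
{"method": "drive_tool", "body": {
  "moves": [
    {"claw": -1, "dx": 0.98, "dy": -0.1, "dz": 0, "yaw": -0.3},
    {"claw": -1, "dx": 0.98, "dy": -0.06, "dz": 0, "yaw": -0.3},
    {"claw": -1, "dx": 0.98, "dy": -0.02, "dz": 0, "yaw": -0.3},
    {"claw": -1, "dx": 0.98, "dy": 0.02, "dz": 0, "yaw": -0.3},
    {"claw": -1, "dx": 0.98, "dy": 0.06, "dz": 0, "yaw": -0.3}
  ]
}}

```text
time_s: 2.02
ee_pos: [377.7, -292.4, 214.8]
ee_rot: [179.9, -0.1, 61.0]
force: [0.4, -0.2, 1.2]
gripper_width: 91.2
```

Call:
{"method": "drive_tool", "body": {
  "moves": [
    {"claw": -1, "dx": 0.97, "dy": 0.1, "dz": 0, "yaw": -0.3},
    {"claw": -1, "dx": 0.97, "dy": 0.15, "dz": 0, "yaw": -0.3},
    {"claw": -1, "dx": 0.96, "dy": 0.2, "dz": 0, "yaw": -0.3},
    {"claw": -1, "dx": 0.95, "dy": 0.25, "dz": 0, "yaw": -0.3},
    {"claw": -1, "dx": 0.94, "dy": 0.3, "dz": 0, "yaw": -0.3}
  ]
}}

```text
time_s: 2.65
ee_pos: [436.5, -205.2, 215.8]
ee_rot: [179.8, -0.1, 74.9]
force: [0.1, 0.4, 0.3]
gripper_width: 91.4
```

```bash
python3 plan.py 604 -17 220 101.5
```

```text
now [ 436.5 -205.2  215.8] 74.88 D [167.5 188.2   4.2] dyaw 26.6 n 14
0 dx 0.81 dy 0.40 dz -0.02 yaw -0.22
1 dx 0.79 dy 0.43 dz -0.02 yaw -0.22
2 dx 0.78 dy 0.45 dz -0.02 yaw -0.22
3 dx 0.76 dy 0.48 dz -0.02 yaw -0.22
4 dx 0.74 dy 0.51 dz -0.02 yaw -0.22
5 dx 0.73 dy 0.53 dz -0.02 yaw -0.22
6 dx 0.71 dy 0.55 dz -0.02 yaw -0.22
7 dx 0.69 dy 0.58 dz -0.02 yaw -0.22
8 dx 0.67 dy 0.60 dz -0.02 yaw -0.22
9 dx 0.65 dy 0.62 dz -0.02 yaw -0.22
10 dx 0.63 dy 0.64 dz -0.02 yaw -0.22
11 dx 0.61 dy 0.66 dz -0.02 yaw -0.22
12 dx 0.59 dy 0.68 dz -0.02 yaw -0.22
13 dx 0.56 dy 0.70 dz -0.02 yaw -0.22
```

Call:
{"method": "drive_tool", "body": {
  "moves": [
    {"claw": -1, "dx": 0.85, "dy": 0.43, "dz": 0, "yaw": -0.24},
    {"claw": -1, "dx": 0.84, "dy": 0.46, "dz": 0, "yaw": -0.24},
    {"claw": -1, "dx": 0.82, "dy": 0.49, "dz": 0, "yaw": -0.24},
    {"claw": -1, "dx": 0.8, "dy": 0.52, "dz": 0, "yaw": -0.24},
    {"claw": -1, "dx": 0.78, "dy": 0.55, "dz": 0, "yaw": -0.24}
  ]
}}

```text
time_s: 3.28
ee_pos: [501.3, -126.7, 216.8]
ee_rot: [179.7, -0.0, 86.2]
force: [-0.2, -0.3, 0.2]
gripper_width: 91.1
```

Call:
{"method": "drive_tool", "body": {
  "moves": [
    {"claw": -1, "dx": 0.76, "dy": 0.58, "dz": 0, "yaw": -0.24},
    {"claw": -1, "dx": 0.74, "dy": 0.61, "dz": 0, "yaw": -0.24},
    {"claw": -1, "dx": 0.72, "dy": 0.64, "dz": 0, "yaw": -0.24},
    {"claw": -1, "dx": 0.7, "dy": 0.66, "dz": 0, "yaw": -0.24},
    {"claw": -1, "dx": 0.68, "dy": 0.7, "dz": 0, "yaw": -0.24}
  ]
}}

```text
time_s: 3.9
ee_pos: [568.5, -48.4, 217.2]
ee_rot: [179.7, 0.0, 97.2]
force: [-0.2, -0.6, -0.5]
gripper_width: 91.3
```

Call:
{"method": "drive_tool", "body": {
  "moves": [
    {"claw": -1, "dx": 0.66, "dy": 0.72, "dz": 0, "yaw": -0.24},
    {"claw": -1, "dx": 0.64, "dy": 0.74, "dz": 0, "yaw": -0.24},
    {"claw": -1, "dx": 0.3, "dy": 0.35, "dz": 0, "yaw": -0.1},
    {"claw": -1, "dx": 0, "dy": 0, "dz": 0, "yaw": 0}
  ]
}}

```text
time_s: 4.4
ee_pos: [602.3, -7.4, 216.8]
ee_rot: [179.7, 0.1, 102.7]
force: [-0.6, 0.1, 0.4]
gripper_width: 91.0
```

```bash
python3 - <<'E'
from h import *
f=shot('wrist','w1'); s=telemetry.state(); print(s['ee_pos'],s['ee_rot'],w2px(f,[s['ee_pos']]))
E
```

```text
[602.01714474  -7.72123898 216.80249802] [1.79743472e+02 6.68014283e-02 1.02675566e+02] [[319.88714745 245.09286327]]
```

View pics/w1.png

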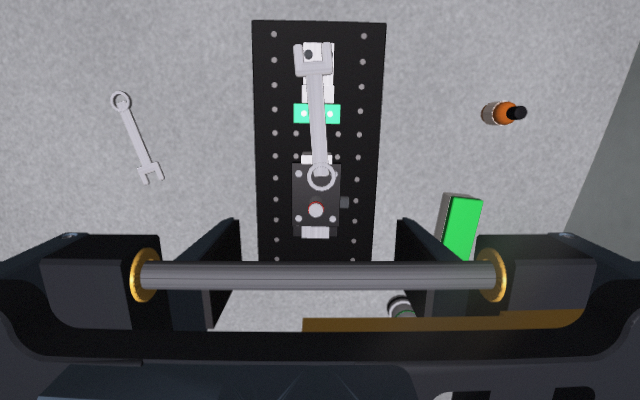

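```bash
python3 - <<'E'
from h import *
crop('w1',245,15,395,265,3,'w1c')
E
```

```text
(no output)
```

View pics/w1c.png

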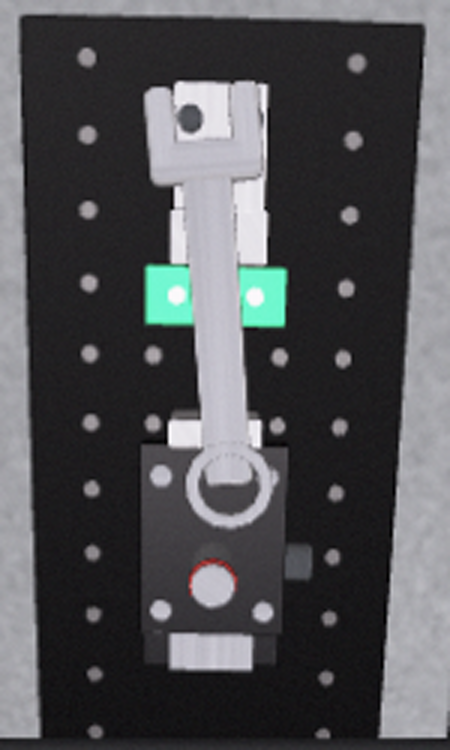

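```bash
cat > m1.py <<'E'
from h import *
f=load('w1')
c=lambda P:[(x/3+245,y/3+15) for x,y in P]
print('cam',np.round(f['pose'][:3,3]))
T=px2w(f,c([(20,15),(425,25),(42,738),(380,738)]),12)[:,:2]; print('board edges',np.round(T,1).tolist())
# axes
v=T[1]-T[0]; yaw=np.degrees(np.arctan2(v[1],v[0])); print('far edge len',np.linalg.norm(v),'yaw',yaw)
for a,b in((2,0),(3,1)):
    w=T[b]-T[a]; print('side yaw',np.degrees(np.arctan2(w[1],w[0]))-90, 'len',np.linalg.norm(w))
E
python3 m1.py
```

```text
cam [585.  62. 388.]
board edges [[490.9, 151.6], [637.0, 181.2], [549.5, -130.6], [695.0, -98.0]]
far edge len 149.07985977293032 yaw 11.44758387645262
side yaw 11.729275249969604 len 288.21321492813905
side yaw 11.72967884723937 len 285.16236202022776
```

```bash
cat >> h.py <<'E'
BY=np.radians(11.65); BC=np.array([594.25,19.5]); BR=np.array([[np.cos(BY),-np.sin(BY)],[np.sin(BY),np.cos(BY)]])
def w2b(P): P=np.array(P,float).reshape(-1,np.shape(P)[-1]); return (P[:,:2]-BC)@BR
def b2w(P): return np.array(P,float).reshape(-1,2)@BR.T+BC
E
cat > m2.py <<'E'
from h import *
f=load('w1')
c=lambda P:[(x/3+245,y/3+15) for x,y in P]
def show(n,P,z): print(n,np.round(w2b(px2w(f,c(P),z)),1).tolist())
print('cam',w2b([f['pose'][:3,3]]))
show('cell top',[(145,266),(285,268),(147,323),(285,326)],42)
show('fixed jaw front z50',[(170,263),(267,263)],50); show('fj back',[(170,210),(267,212)],50)
show('jaw top front',[(168,420),(260,420)],50); show('jaw back',[(168,447),(262,447)],50)
show('jaw face bottom?',[(170,411),(260,411)],12)
show('post top',[(212,585)],76)
show('carriage corners',[(140,445),(285,447),(141,632),(282,632)],41)
show('ring c',[(229,486)],58); show('ring ext bottom',[(229,528)],58); show('fork ends',[(157,88),(245,82)],58);show('fork root',[(208,165)],58)
show('handle edges',[(188,200),(236,200),(205,400),(246,400)],57)
E
python3 m2.py
```

```text
cam [[-1.04293158 43.17349992]]
cell top [[-26.3, 60.2], [23.6, 60.4], [-25.5, 40.4], [24.3, 40.3]]
fixed jaw front z50 [[-17.0, 61.0], [16.7, 61.6]]
fj back [[-17.1, 78.5], [16.2, 78.5]]
jaw top front [[-17.4, 6.5], [15.9, 7.1]]
jaw back [[-17.3, -3.3], [16.9, -2.7]]
jaw face bottom? [[-18.4, 6.0], [17.7, 6.6]]
post top [[-0.5, -47.7]]
carriage corners [[-28.2, -4.0], [25.9, -3.8], [-28.0, -77.7], [27.4, -76.7]]
ring c [[5.0, -15.9]]
ring ext bottom [[5.3, -31.3]]
fork ends [[-21.3, 115.7], [7.4, 118.0]]
fork root [[-4.2, 92.1]]
handle edges [[-10.8, 81.1], [5.3, 81.4], [-4.1, 14.5], [10.4, 14.7]]
```

```bash
python3 - <<'E'
from h import *
from plan import plan
w=b2w([2.2,26.5])[0]; print(w)
plan(w[0],w[1],80,106.8)
E
```

```text
[591.05346253  45.89833609]
now [602.   -7.7 216.8] 102.68 D [ -11.    53.6 -136.8] dyaw 4.1 n 8
0 dx 0.34 dy 0.01 dz 0.86 yaw -0.06
1 dx 0.34 dy 0.01 dz 0.86 yaw -0.06
2 dx 0.34 dy 0.01 dz 0.86 yaw -0.06
3 dx 0.34 dy 0.02 dz 0.86 yaw -0.06
4 dx 0.34 dy 0.02 dz 0.86 yaw -0.06
5 dx 0.34 dy 0.02 dz 0.86 yaw -0.06
6 dx 0.34 dy 0.03 dz 0.86 yaw -0.06
7 dx 0.34 dy 0.03 dz 0.86 yaw -0.06
```

Call:
{"method": "drive_tool", "body": {
  "moves": [
    {"claw": -1, "dx": 0.5, "dy": 0.01, "dz": 0.85, "yaw": -0.06},
    {"claw": -1, "dx": 0.5, "dy": 0.01, "dz": 0.85, "yaw": -0.06},
    {"claw": -1, "dx": 0.5, "dy": 0.01, "dz": 0.85, "yaw": -0.06},
    {"claw": -1, "dx": 0.5, "dy": 0.02, "dz": 0.85, "yaw": -0.06},
    {"claw": -1, "dx": 0.4, "dy": 0.02, "dz": 0.85, "yaw": -0.06}
  ]
}}

```text
time_s: 5.08
ee_pos: [591.6, 36.5, 131.9]
ee_rot: [179.6, 0.2, 105.0]
force: [0.3, 0.1, -0.2]
gripper_width: 91.5
```

Call:
{"method": "drive_tool", "body": {
  "moves": [
    {"claw": -0.4, "dx": 0.32, "dy": 0.03, "dz": 0.85, "yaw": -0.06},
    {"claw": -0.4, "dx": 0, "dy": 0.03, "dz": 0.85, "yaw": -0.06},
    {"claw": -0.4, "dx": 0, "dy": 0, "dz": 0.6, "yaw": -0.06},
    {"claw": -0.4, "dx": 0, "dy": 0, "dz": 0, "yaw": 0}
  ]
}}

```text
time_s: 5.58
ee_pos: [589.3, 41.1, 84.1]
ee_rot: [179.7, 0.3, 106.5]
force: [0.3, 0.6, -0.2]
gripper_width: 64.1
```

```bash
python3 - <<'E'
from h import *
from plan import plan
w=b2w([2.2,26.5])[0]
plan(w[0],w[1],47,106.8,3)
f=shot('wrist','w2'); print(telemetry.state()['gripper_width'])
E
```

```text
now [589.3  41.1  84.1] 106.51 D [  1.7   4.8 -37.1] dyaw 0.3 n 3
0 dx 0.07 dy 0.05 dz 0.62 yaw -0.01
1 dx 0.07 dy 0.05 dz 0.62 yaw -0.01
2 dx 0.07 dy 0.05 dz 0.62 yaw -0.01
64.10677492981259
```

View pics/w2.png

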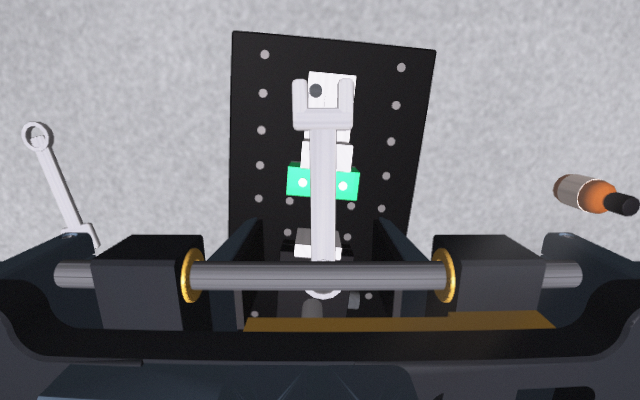

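Wrist view: the handle is upright in the picture at column 322, between the fingers (248 and 395), with the cell at (323,183). Descending.

Call:
{"method": "drive_tool", "body": {
  "moves": [
    {"claw": -0.4, "dx": 0.1, "dy": 0.05, "dz": 0.6, "yaw": 0},
    {"claw": -0.4, "dx": 0.1, "dy": 0.05, "dz": 0.6, "yaw": 0},
    {"claw": -0.4, "dx": 0.05, "dy": 0.02, "dz": 0.55, "yaw": 0},
    {"claw": -0.4, "dx": 0, "dy": 0, "dz": 0, "yaw": 0}
  ]
}}

```text
time_s: 6.12
ee_pos: [591.7, 46.7, 48.3]
ee_rot: [179.6, 0.3, 106.5]
force: [-0.2, -0.2, 0.6]
gripper_width: 63.7
```

Call:
{"method": "drive_tool", "body": {
  "grip_force": 35,
  "moves": [
    {"claw": 1, "dx": 0, "dy": 0, "dz": 0, "yaw": 0},
    {"claw": 1, "dx": 0, "dy": 0, "dz": 0, "yaw": 0},
    {"claw": 1, "dx": 0, "dy": 0, "dz": 0, "yaw": 0},
    {"claw": 1, "dx": 0, "dy": 0, "dz": 0, "yaw": 0},
    {"claw": 1, "dx": 0, "dy": 0, "dz": 0, "yaw": 0}
  ]
}}

```text
time_s: 6.75
ee_pos: [592.4, 46.7, 49.3]
ee_rot: [179.5, 0.3, 106.5]
force: [-1.3, -0.8, 0.0]
gripper_width: 17.1
```

Call:
{"method": "drive_tool", "body": {
  "moves": [
    {"claw": 1, "dx": 0, "dy": 0, "dz": -0.3, "yaw": 0},
    {"claw": 1, "dx": 0, "dy": 0, "dz": -0.5, "yaw": 0},
    {"claw": 1, "dx": 0, "dy": 0, "dz": -0.8, "yaw": 0},
    {"claw": 1, "dx": 0, "dy": 0, "dz": -0.9, "yaw": 0},
    {"claw": 1, "dx": 0, "dy": 0, "dz": -0.9, "yaw": 0}
  ]
}}

```text
time_s: 7.38
ee_pos: [591.1, 46.8, 121.0]
ee_rot: [179.6, 0.3, 106.5]
force: [0.9, 0.1, -0.5]
gripper_width: 16.6
```

```bash
python3 - <<'E'
from h import *
from plan import plan
f=shot('wrist','w3'); print(telemetry.state()['gripper_width'],telemetry.state()['force'])
E
```

```text
17.04524650066483 [ 1.71230571 -0.15456872  0.26021678]
```

View pics/w3.png

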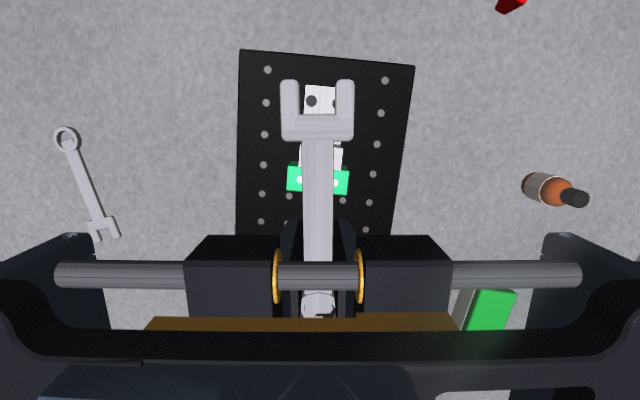

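```bash
python3 plan.py 521.5 -325 100 1
```

```text
now [592.8  47.  123.8] 106.49 D [ -71.3 -372.   -23.8] dyaw -105.5 n 20
0 dx -0.84 dy -0.43 dz 0.06 yaw 0.61
1 dx -0.88 dy -0.36 dz 0.06 yaw 0.61
2 dx -0.91 dy -0.27 dz 0.06 yaw 0.61
3 dx -0.93 dy -0.19 dz 0.06 yaw 0.61
4 dx -0.94 dy -0.10 dz 0.06 yaw 0.61
5 dx -0.95 dy -0.02 dz 0.06 yaw 0.61
6 dx -0.94 dy 0.07 dz 0.06 yaw 0.61
7 dx -0.93 dy 0.16 dz 0.06 yaw 0.61
8 dx -0.92 dy 0.24 dz 0.06 yaw 0.61
9 dx -0.89 dy 0.33 dz 0.06 yaw 0.61
10 dx -0.86 dy 0.41 dz 0.06 yaw 0.61
11 dx -0.81 dy 0.48 dz 0.06 yaw 0.61
12 dx -0.77 dy 0.56 dz 0.06 yaw 0.61
13 dx -0.71 dy 0.62 dz 0.06 yaw 0.61
14 dx -0.65 dy 0.69 dz 0.06 yaw 0.61
15 dx -0.59 dy 0.74 dz 0.06 yaw 0.61
16 dx -0.51 dy 0.79 dz 0.06 yaw 0.61
17 dx -0.44 dy 0.84 dz 0.06 yaw 0.61
18 dx -0.36 dy 0.88 dz 0.06 yaw 0.61
19 dx -0.28 dy 0.90 dz 0.06 yaw 0.61
```

Call:
{"method": "drive_tool", "body": {
  "moves": [
    {"claw": 1, "dx": -0.84, "dy": -0.43, "dz": 0, "yaw": 0.6},
    {"claw": 1, "dx": -0.88, "dy": -0.36, "dz": 0, "yaw": 0.6},
    {"claw": 1, "dx": -0.91, "dy": -0.27, "dz": 0, "yaw": 0.6},
    {"claw": 1, "dx": -0.93, "dy": -0.19, "dz": 0, "yaw": 0.6},
    {"claw": 1, "dx": -0.94, "dy": -0.1, "dz": 0, "yaw": 0.6}
  ]
}}

```text
time_s: 8.05
ee_pos: [576.1, -47.3, 128.2]
ee_rot: [178.8, -0.1, 80.0]
force: [-0.2, 0.6, -2.1]
gripper_width: 16.6
```

Call:
{"method": "drive_tool", "body": {
  "moves": [
    {"claw": 1, "dx": -0.95, "dy": -0.02, "dz": 0, "yaw": 0.6},
    {"claw": 1, "dx": -0.94, "dy": 0.07, "dz": 0, "yaw": 0.6},
    {"claw": 1, "dx": -0.93, "dy": 0.16, "dz": 0, "yaw": 0.6},
    {"claw": 1, "dx": -0.92, "dy": 0.24, "dz": 0, "yaw": 0.6},
    {"claw": 1, "dx": -0.9, "dy": 0.33, "dz": 0, "yaw": 0.6}
  ]
}}

```text
time_s: 8.68
ee_pos: [557.5, -143.7, 131.1]
ee_rot: [178.7, -0.7, 53.4]
force: [0.5, 0.1, -2.3]
gripper_width: 16.6
```

```bash
python3 plan.py 521.5 -325 100 1
```

```text
now [ 557.5 -143.7  131.1] 53.39 D [ -36.  -181.3  -31.1] dyaw -52.4 n 10
0 dx -0.84 dy 0.40 dz 0.16 yaw 0.61
1 dx -0.80 dy 0.47 dz 0.16 yaw 0.61
2 dx -0.75 dy 0.54 dz 0.16 yaw 0.61
3 dx -0.70 dy 0.61 dz 0.16 yaw 0.61
4 dx -0.64 dy 0.67 dz 0.16 yaw 0.61
5 dx -0.57 dy 0.72 dz 0.16 yaw 0.61
6 dx -0.51 dy 0.77 dz 0.16 yaw 0.61
7 dx -0.43 dy 0.82 dz 0.16 yaw 0.61
8 dx -0.36 dy 0.85 dz 0.16 yaw 0.61
9 dx -0.28 dy 0.88 dz 0.16 yaw 0.61
```

Call:
{"method": "drive_tool", "body": {
  "moves": [
    {"claw": 1, "dx": -0.84, "dy": 0.4, "dz": 0, "yaw": 0.6},
    {"claw": 1, "dx": -0.8, "dy": 0.47, "dz": 0, "yaw": 0.6},
    {"claw": 1, "dx": -0.75, "dy": 0.54, "dz": 0, "yaw": 0.6},
    {"claw": 1, "dx": -0.7, "dy": 0.61, "dz": 0.1, "yaw": 0.6},
    {"claw": 1, "dx": -0.64, "dy": 0.67, "dz": 0.1, "yaw": 0.6}
  ]
}}

```text
time_s: 9.3
ee_pos: [538.8, -237.8, 129.9]
ee_rot: [179.0, -1.4, 26.7]
force: [-0.1, -0.4, -1.3]
gripper_width: 16.6
```

Call:
{"method": "drive_tool", "body": {
  "moves": [
    {"claw": 1, "dx": -0.57, "dy": 0.72, "dz": 0.2, "yaw": 0.6},
    {"claw": 1, "dx": -0.5, "dy": 0.77, "dz": 0.2, "yaw": 0.6},
    {"claw": 1, "dx": -0.43, "dy": 0.82, "dz": 0.2, "yaw": 0.6},
    {"claw": 1, "dx": -0.36, "dy": 0.85, "dz": 0.2, "yaw": 0.6},
    {"claw": 1, "dx": -0.28, "dy": 0.88, "dz": 0.2, "yaw": 0.6}
  ]
}}

```text
time_s: 9.93
ee_pos: [520.2, -331.4, 112.3]
ee_rot: [179.6, -1.8, 0.1]
force: [-0.3, 0.6, -1.3]
gripper_width: 16.7
```

```bash
python3 plan.py 521.5 -325 60 1; python3 - <<'E'
from h import *
f=shot('wrist','w4');f=shot('top','t4')
crop('t4',330,120,550,320,3,'t4c')
E
```

```text
now [ 520.2 -331.4  112.3] 0.06 D [  1.3   6.4 -52.3] dyaw 0.9 n 3
0 dx 0.02 dy -0.11 dz 0.87 yaw -0.04
1 dx 0.02 dy -0.11 dz 0.87 yaw -0.04
2 dx 0.02 dy -0.11 dz 0.87 yaw -0.04
```

View pics/w4.png

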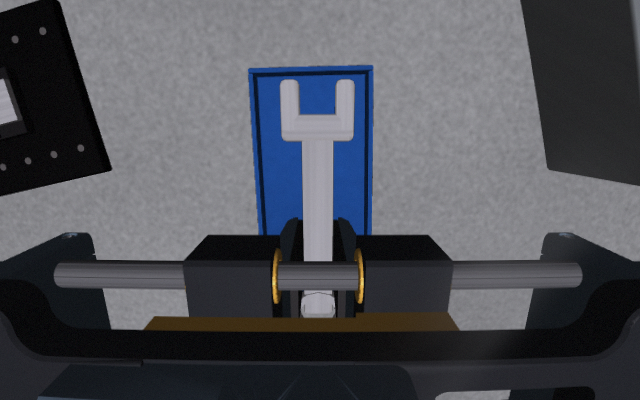

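View pics/t4c.png

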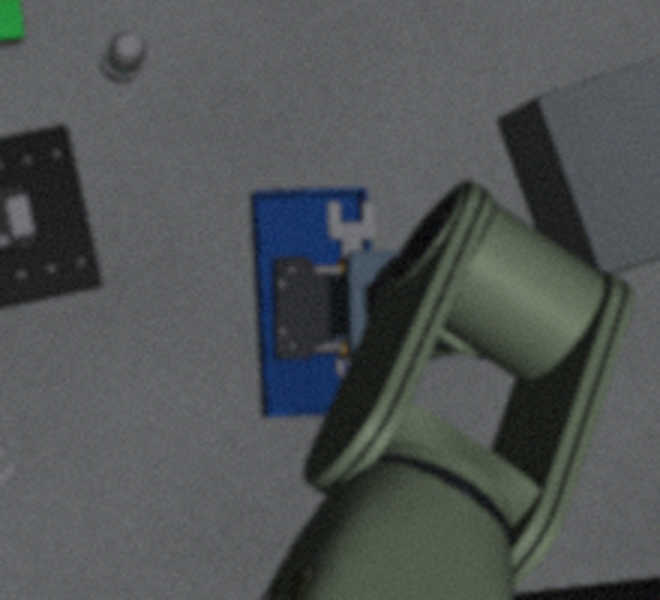

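```bash
python3 - <<'E'
from h import *
f=load('w4'); print(np.round(px2w(f,[(249,69),(373,66),(258,235),(370,235)],25),1))
# spanner fork tips at z ~ 112+5
print(np.round(px2w(f,[(289,80),(344,80)],120),1), np.round(px2w(f,[(281,138),(354,138)],120),1))
E
```

```text
[[ 632.6 -278.3   25. ]
 [ 635.  -376.4   25. ]
 [ 494.7 -279.9   25. ]
 [ 494.6 -379.1   25. ]]
[[ 609.8 -317.5  120. ]
 [ 609.8 -345.3  120. ]] [[ 580.9 -312.8  120. ]
 [ 580.9 -351.   120. ]]
```

Call:
{"method": "drive_tool", "body": {
  "moves": [
    {"claw": 1, "dx": 0, "dy": -0.1, "dz": 0.9, "yaw": -0.05},
    {"claw": 1, "dx": 0, "dy": -0.05, "dz": 0.9, "yaw": 0},
    {"claw": 1, "dx": 0, "dy": 0, "dz": 0.9, "yaw": 0},
    {"claw": 1, "dx": 0, "dy": 0, "dz": 0.9, "yaw": 0},
    {"claw": 1, "dx": 0, "dy": 0, "dz": 0.6, "yaw": 0}
  ]
}}

```text
time_s: 10.65
ee_pos: [524.8, -327.2, 29.4]
ee_rot: [179.5, -2.1, 1.1]
force: [0.3, 0.2, -1.6]
gripper_width: 16.5
```

Call:
{"method": "drive_tool", "body": {
  "moves": [
    {"claw": 1, "dx": 0, "dy": 0, "dz": 0.3, "yaw": 0},
    {"claw": 1, "dx": 0, "dy": 0, "dz": 0.1, "yaw": 0}
  ]
}}

```text
time_s: 10.9
ee_pos: [525.4, -326.6, 21.2]
ee_rot: [179.5, -2.1, 1.2]
force: [1.0, 0.5, -1.2]
gripper_width: 16.7
```

Call:
{"method": "drive_tool", "body": {
  "moves": [
    {"claw": 1, "dx": 0, "dy": 0, "dz": 0.3, "yaw": 0},
    {"claw": 1, "dx": 0, "dy": 0, "dz": 0.25, "yaw": 0},
    {"claw": 1, "dx": 0, "dy": 0, "dz": 0, "yaw": 0}
  ]
}}

```text
time_s: 11.28
ee_pos: [526.4, -327.1, 10.4]
ee_rot: [179.5, -2.2, 1.2]
force: [-0.2, 0.2, -1.1]
gripper_width: 16.6
```

Call:
{"method": "drive_tool", "body": {
  "moves": [
    {"claw": 1, "dx": 0, "dy": 0, "dz": 0.2, "yaw": 0},
    {"claw": 0.25, "dx": 0, "dy": 0, "dz": 0, "yaw": 0},
    {"claw": 0.25, "dx": 0, "dy": 0, "dz": 0, "yaw": 0},
    {"claw": 0.25, "dx": 0, "dy": 0, "dz": 0, "yaw": 0}
  ]
}}

```text
time_s: 11.78
ee_pos: [527.3, -327.7, 7.1]
ee_rot: [179.4, -2.3, 1.2]
force: [-0.2, -0.7, -0.6]
gripper_width: 34.1
```

Call:
{"method": "drive_tool", "body": {
  "moves": [
    {"claw": 0.2, "dx": 0, "dy": 0, "dz": -0.5, "yaw": 0},
    {"claw": 0.2, "dx": 0, "dy": 0, "dz": -0.9, "yaw": 0},
    {"claw": 0.2, "dx": 0, "dy": 0, "dz": -0.9, "yaw": 0},
    {"claw": 0.2, "dx": 0, "dy": 0, "dz": -0.9, "yaw": 0},
    {"claw": 0.2, "dx": 0, "dy": 0, "dz": -0.9, "yaw": 0}
  ]
}}

```text
time_s: 12.4
ee_pos: [523.8, -326.8, 93.4]
ee_rot: [179.4, -2.3, 1.2]
force: [0.5, -0.2, -0.2]
gripper_width: 36.6
```

```bash
python3 - <<'E'
from h import *
f=shot('wrist','w5'); s=telemetry.state(); print(s['ee_pos'],s['ee_rot'],s['gripper_width'])
E
```

```text
[ 525.20293994 -327.72256474   96.22914138] [179.240169    -2.52958687   1.19712627] 36.68199649315729
```

View pics/w5.png

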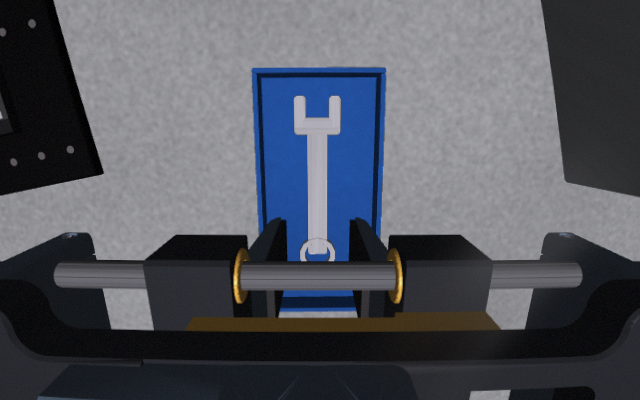

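Spanner lies in the tray, ring at (317,250), fork at (317,115), fingers clear. Now over to the bars.

Call:
{"method": "drive_tool", "body": {
  "moves": [
    {"claw": -0.5, "dx": 0, "dy": -1, "dz": -0.6, "yaw": 0},
    {"claw": -0.5, "dx": 0, "dy": -1, "dz": -0.6, "yaw": 0},
    {"claw": -0.5, "dx": 0, "dy": -1, "dz": -0.6, "yaw": 0},
    {"claw": -0.5, "dx": -0.1, "dy": -1, "dz": -0.6, "yaw": 0},
    {"claw": -0.5, "dx": -0.1, "dy": -1, "dz": -0.4, "yaw": 0}
  ]
}}

```text
time_s: 13.08
ee_pos: [515.5, -219.6, 153.9]
ee_rot: [179.3, -2.5, 1.2]
force: [0.5, 0.6, -0.3]
gripper_width: 68.3
```

Call:
{"method": "drive_tool", "body": {
  "moves": [
    {"claw": -0.5, "dx": -0.1, "dy": -1, "dz": -0.2, "yaw": 0},
    {"claw": -0.5, "dx": -0.1, "dy": -1, "dz": 0, "yaw": 0},
    {"claw": -0.5, "dx": -0.1, "dy": -1, "dz": 0, "yaw": 0},
    {"claw": -0.5, "dx": -0.1, "dy": -1, "dz": 0, "yaw": 0},
    {"claw": -0.5, "dx": -0.1, "dy": -1, "dz": 0, "yaw": 0}
  ]
}}

```text
time_s: 13.7
ee_pos: [501.2, -112.2, 155.9]
ee_rot: [179.4, -2.4, 1.2]
force: [-0.1, -0.4, 0.4]
gripper_width: 68.3
```

Call:
{"method": "drive_tool", "body": {
  "moves": [
    {"claw": -0.5, "dx": -0.1, "dy": -1, "dz": 0, "yaw": 0},
    {"claw": -0.5, "dx": -0.1, "dy": -1, "dz": 0, "yaw": 0},
    {"claw": -0.5, "dx": -0.1, "dy": -1, "dz": 0, "yaw": 0},
    {"claw": -0.5, "dx": -0.1, "dy": -1, "dz": 0, "yaw": 0},
    {"claw": -0.5, "dx": -0.1, "dy": -1, "dz": 0, "yaw": 0}
  ]
}}

```text
time_s: 14.32
ee_pos: [485.5, -5.6, 151.8]
ee_rot: [179.4, -2.1, 1.2]
force: [0.3, 1.1, -0.1]
gripper_width: 68.4
```

Call:
{"method": "drive_tool", "body": {
  "moves": [
    {"claw": -0.5, "dx": -0.1, "dy": -1, "dz": 0, "yaw": 0},
    {"claw": -0.5, "dx": -0.1, "dy": -1, "dz": 0, "yaw": 0},
    {"claw": -0.5, "dx": -0.1, "dy": -1, "dz": 0, "yaw": 0},
    {"claw": -0.5, "dx": -0.1, "dy": -1, "dz": 0, "yaw": 0},
    {"claw": -0.5, "dx": -0.1, "dy": -1, "dz": 0, "yaw": 0}
  ]
}}

```text
time_s: 14.95
ee_pos: [469.2, 100.1, 147.9]
ee_rot: [179.4, -1.8, 1.2]
force: [0.7, 0.3, 0.4]
gripper_width: 68.5
```

```bash
python3 plan.py 480 300 150 -4|head -3
```

```text
now [469.2 100.1 147.9] 1.22 D [ 10.8 199.9   2.1] dyaw -5.2 n 11
0 dx 0.07 dy -0.91 dz -0.01 yaw 0.06
1 dx 0.06 dy -0.91 dz -0.01 yaw 0.06
```

Call:
{"method": "drive_tool", "body": {
  "moves": [
    {"claw": -0.5, "dx": 0, "dy": -1, "dz": 0, "yaw": 0.1},
    {"claw": -0.5, "dx": 0.05, "dy": -1, "dz": 0, "yaw": 0.1},
    {"claw": -0.5, "dx": 0.05, "dy": -1, "dz": -0.1, "yaw": 0.1},
    {"claw": -0.5, "dx": 0.05, "dy": -1, "dz": -0.1, "yaw": 0.1},
    {"claw": -0.5, "dx": 0.1, "dy": -1, "dz": -0.1, "yaw": 0.1}
  ]
}}

```text
time_s: 15.58
ee_pos: [470.2, 205.3, 150.4]
ee_rot: [179.4, -1.5, -3.2]
force: [0.6, -0.7, -0.1]
gripper_width: 68.3
```

Call:
{"method": "drive_tool", "body": {
  "moves": [
    {"claw": -0.5, "dx": 0.1, "dy": -1, "dz": 0, "yaw": 0},
    {"claw": -0.5, "dx": 0.1, "dy": -1, "dz": 0, "yaw": 0},
    {"claw": -0.5, "dx": 0.1, "dy": -1, "dz": 0, "yaw": 0},
    {"claw": -0.5, "dx": 0.1, "dy": -0.7, "dz": 0, "yaw": 0},
    {"claw": -0.5, "dx": 0, "dy": 0, "dz": 0, "yaw": 0}
  ]
}}

```text
time_s: 16.2
ee_pos: [481.7, 284.8, 148.5]
ee_rot: [179.3, -1.4, -3.0]
force: [-0.7, -0.1, 0.8]
gripper_width: 68.5
```

```bash
python3 - <<'E'
from h import *
f=shot('wrist','w6'); s=telemetry.state(); print(s['ee_pos'],s['ee_rot'],s['gripper_width'])
E
```

```text
[481.52390839 284.16365202 148.42193775] [179.30017992  -1.42510489  -3.05978221] 68.14507501015036
```

View pics/w6.png

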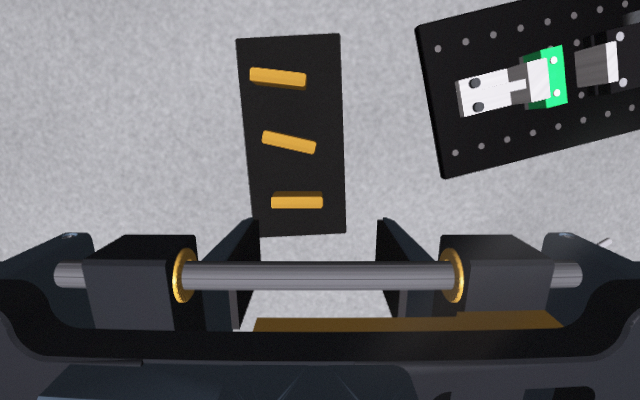

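```bash
python3 - <<'E'
from h import *
f=load('w6')
hsv=cv2.cvtColor(f['color'],cv2.COLOR_BGR2HSV)
m=cv2.inRange(hsv,(12,150,170),(30,255,255)); m[230:]=0
n,l,st,c=cv2.connectedComponentsWithStats(m)
for i in range(1,n):
    if st[i,4]<100: continue
    ys,xs=np.nonzero(l==i); r=cv2.minAreaRect(np.c_[xs,ys].astype(np.float32)); b=cv2.boxPoints(r)
    P=px2w(f,b,34)[:,:2]; e=[P[1]-P[0],P[2]-P[1]]; e.sort(key=np.linalg.norm)
    print(np.round(r[0]),'centre',np.round(P.mean(0),1),'size',np.round([np.linalg.norm(v) for v in e],1),'axis',np.round(np.degrees(np.arctan2(e[1][1],e[1][0]))%180,1))
crop('w6',225,25,365,245,3,'w6c')
E
```

```text
[277.  76.] centre [593.8 312. ] size [11.1 48.4] axis 80.5
[288. 142.] centre [536.9 306.4] size [10.9 48.6] axis 74.5
[296. 202.] centre [480.2 302.9] size [ 9.8 48.3] axis 86.8
```

View pics/w6c.png

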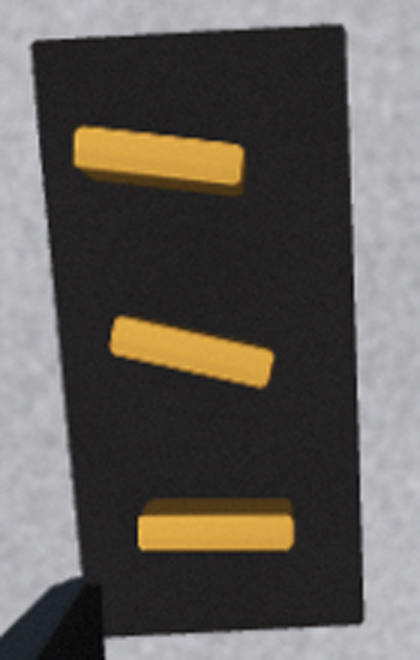

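```bash
python3 plan.py 480.2 302.9 20 -3.2 8
```

```text
now [481.5 284.2 148.4] -3.06 D [  -1.3   18.7 -128.4] dyaw -0.1 n 8
0 dx -0.01 dy -0.12 dz 0.80 yaw 0.00
1 dx -0.01 dy -0.12 dz 0.80 yaw 0.00
2 dx -0.01 dy -0.12 dz 0.80 yaw 0.00
3 dx -0.01 dy -0.12 dz 0.80 yaw 0.00
4 dx -0.01 dy -0.12 dz 0.80 yaw 0.00
5 dx -0.01 dy -0.12 dz 0.80 yaw 0.00
6 dx -0.01 dy -0.12 dz 0.80 yaw 0.00
7 dx -0.01 dy -0.12 dz 0.80 yaw 0.00
```

Call:
{"method": "drive_tool", "body": {
  "moves": [
    {"claw": -0.5, "dx": 0, "dy": -0.4, "dz": 0.7, "yaw": 0},
    {"claw": -0.5, "dx": 0, "dy": -0.4, "dz": 0.8, "yaw": 0},
    {"claw": -0.5, "dx": 0, "dy": -0.13, "dz": 0.8, "yaw": 0},
    {"claw": -0.5, "dx": 0, "dy": 0, "dz": 0.8, "yaw": 0},
    {"claw": -0.5, "dx": 0, "dy": 0, "dz": 0.5, "yaw": 0}
  ]
}}

```text
time_s: 16.88
ee_pos: [483.5, 301.0, 70.4]
ee_rot: [179.2, -1.3, -3.2]
force: [-0.1, 0.6, 1.0]
gripper_width: 68.7
```

```bash
python3 plan.py 480.2 302.9 20 -3.2 4
```

```text
now [483.5 301.   70.4] -3.16 D [ -3.3   1.9 -50.4] dyaw -0.0 n 4
0 dx -0.04 dy -0.02 dz 0.63 yaw 0.00
1 dx -0.04 dy -0.02 dz 0.63 yaw 0.00
2 dx -0.04 dy -0.02 dz 0.63 yaw 0.00
3 dx -0.04 dy -0.02 dz 0.63 yaw 0.00
```

Call:
{"method": "drive_tool", "body": {
  "moves": [
    {"claw": -0.5, "dx": -0.1, "dy": -0.02, "dz": 0.7, "yaw": 0},
    {"claw": -0.5, "dx": -0.1, "dy": -0.02, "dz": 0.7, "yaw": 0},
    {"claw": -0.5, "dx": -0.05, "dy": 0, "dz": 0.6, "yaw": 0},
    {"claw": -0.5, "dx": -0.02, "dy": 0, "dz": 0.3, "yaw": 0},
    {"claw": -0.5, "dx": 0, "dy": 0, "dz": 0, "yaw": 0}
  ]
}}

```text
time_s: 17.5
ee_pos: [478.3, 301.0, 19.9]
ee_rot: [179.1, -1.2, -3.2]
force: [0.3, -0.3, -0.9]
gripper_width: 68.5
```

Call:
{"method": "drive_tool", "body": {
  "grip_force": 30,
  "moves": [
    {"claw": -0.5, "dx": 0.1, "dy": 0, "dz": 0, "yaw": 0},
    {"claw": 1, "dx": 0, "dy": 0, "dz": 0, "yaw": 0},
    {"claw": 1, "dx": 0, "dy": 0, "dz": 0, "yaw": 0},
    {"claw": 1, "dx": 0, "dy": 0, "dz": 0, "yaw": 0}
  ]
}}

```text
time_s: 18.0
ee_pos: [481.5, 301.5, 21.3]
ee_rot: [179.2, -1.4, -3.2]
force: [-0.4, 0.8, -1.4]
gripper_width: 49.6
```

Call:
{"method": "drive_tool", "body": {
  "moves": [
    {"claw": 1, "dx": 0, "dy": 0, "dz": -0.3, "yaw": 0},
    {"claw": 1, "dx": 0, "dy": 0, "dz": -0.5, "yaw": 0},
    {"claw": 1, "dx": 0, "dy": 0, "dz": -0.8, "yaw": 0},
    {"claw": 1, "dx": 0, "dy": 0, "dz": -0.9, "yaw": 0},
    {"claw": 1, "dx": 0, "dy": 0, "dz": -0.9, "yaw": 0}
  ]
}}

```text
time_s: 18.62
ee_pos: [479.3, 302.2, 93.2]
ee_rot: [179.2, -1.3, -3.2]
force: [-0.2, -1.0, -1.0]
gripper_width: 49.4
```

```bash
python3 - <<'E'
from h import *
f=shot('wrist','w7'); s=telemetry.state(); print(s['ee_pos'],s['ee_rot'],s['gripper_width'],s['force'])
print(w2px(f,[s['ee_pos']]))
E
```

```text
[480.79050165 303.1419992   95.85541076] [179.35170527  -1.53040058  -3.18721067] 49.685675880063236 [1.14631115 0.9615043  0.03136074]
[[314.67325119 241.9564157 ]]
```

View pics/w7.png

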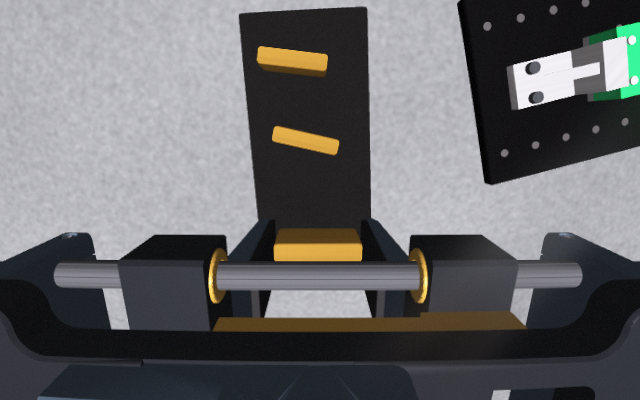

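```bash
python3 - <<'E'
from h import *
f=load('w7'); crop('w7',240,215,400,280,4.5,'w7c')
print(px2w(f,[(276,242),(360,242),(276,260),(360,260)],109.), px2w(f,[(276,229),(360,229)],79.))
E
```

```text
[[487.03562254 323.61136933 109.        ]
 [484.25087239 278.57563603 109.        ]
 [476.6550107  324.54070194 109.        ]
 [473.78206654 278.80870777 109.        ]] [[484.53643603 327.30671579  79.        ]
 [481.2904535  274.21597843  79.        ]]
```

View pics/w7c.png

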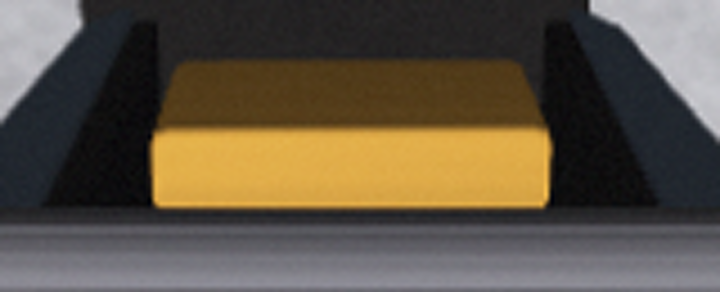

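```bash
python3 - <<'E'
from h import *
from plan import plan
# target over gap near jaw: bar centre at board y = 6.8+8.5
w=b2w([-0.7,15.5])[0]; print(w); plan(w[0],w[1],140,101.65)
E
```

```text
[590.4344638   34.53933787]
now [480.8 303.1  95.9] -3.19 D [ 109.6 -268.6   44.1] dyaw 104.8 n 16
0 dx 0.39 dy 0.82 dz -0.14 yaw -0.76
1 dx 0.29 dy 0.86 dz -0.14 yaw -0.76
2 dx 0.19 dy 0.89 dz -0.14 yaw -0.76
3 dx 0.09 dy 0.90 dz -0.14 yaw -0.76
4 dx -0.01 dy 0.91 dz -0.14 yaw -0.76
5 dx -0.12 dy 0.90 dz -0.14 yaw -0.76
6 dx -0.22 dy 0.88 dz -0.14 yaw -0.76
7 dx -0.32 dy 0.85 dz -0.14 yaw -0.76
8 dx -0.41 dy 0.81 dz -0.14 yaw -0.76
9 dx -0.50 dy 0.76 dz -0.14 yaw -0.76
10 dx -0.58 dy 0.69 dz -0.14 yaw -0.76
11 dx -0.66 dy 0.62 dz -0.14 yaw -0.76
12 dx -0.73 dy 0.54 dz -0.14 yaw -0.76
13 dx -0.78 dy 0.46 dz -0.14 yaw -0.76
14 dx -0.83 dy 0.36 dz -0.14 yaw -0.76
15 dx -0.87 dy 0.27 dz -0.14 yaw -0.76
```

Call:
{"method": "drive_tool", "body": {
  "moves": [
    {"claw": 1, "dx": 0.39, "dy": 0.82, "dz": -0.2, "yaw": -0.76},
    {"claw": 1, "dx": 0.29, "dy": 0.86, "dz": -0.2, "yaw": -0.76},
    {"claw": 1, "dx": 0.19, "dy": 0.89, "dz": -0.2, "yaw": -0.76},
    {"claw": 1, "dx": 0.09, "dy": 0.9, "dz": -0.2, "yaw": -0.76},
    {"claw": 1, "dx": 0, "dy": 0.91, "dz": -0.2, "yaw": -0.76}
  ]
}}

```text
time_s: 19.3
ee_pos: [516.4, 219.0, 122.5]
ee_rot: [178.6, -1.3, 30.7]
force: [-0.1, -0.7, -0.5]
gripper_width: 49.3
```

Call:
{"method": "drive_tool", "body": {
  "moves": [
    {"claw": 1, "dx": -0.12, "dy": 0.9, "dz": -0.1, "yaw": -0.76},
    {"claw": 1, "dx": -0.22, "dy": 0.88, "dz": -0.1, "yaw": -0.76},
    {"claw": 1, "dx": -0.32, "dy": 0.85, "dz": -0.1, "yaw": -0.76},
    {"claw": 1, "dx": -0.41, "dy": 0.81, "dz": -0.1, "yaw": -0.76},
    {"claw": 1, "dx": -0.5, "dy": 0.76, "dz": -0.1, "yaw": -0.76}
  ]
}}

```text
time_s: 19.92
ee_pos: [553.8, 133.2, 138.1]
ee_rot: [178.0, -0.4, 64.5]
force: [0.8, 0.3, -1.3]
gripper_width: 49.6
```

```bash
python3 - <<'E'
from h import *
from plan import plan
w=b2w([-0.7,17])[0]; print(w); plan(w[0],w[1],130,101.65)
E
```

```text
[590.13156477  36.00843697]
now [553.8 133.2 138.1] 64.49 D [ 36.3 -97.2  -8.1] dyaw 37.2 n 6
0 dx -0.60 dy 0.62 dz 0.07 yaw -0.72
1 dx -0.66 dy 0.55 dz 0.07 yaw -0.72
2 dx -0.72 dy 0.48 dz 0.07 yaw -0.72
3 dx -0.77 dy 0.40 dz 0.07 yaw -0.72
4 dx -0.81 dy 0.31 dz 0.07 yaw -0.72
5 dx -0.83 dy 0.22 dz 0.07 yaw -0.72
```

Call:
{"method": "drive_tool", "body": {
  "moves": [
    {"claw": 1, "dx": -0.6, "dy": 0.62, "dz": 0, "yaw": -0.72},
    {"claw": 1, "dx": -0.66, "dy": 0.55, "dz": 0, "yaw": -0.72},
    {"claw": 1, "dx": -0.72, "dy": 0.48, "dz": 0, "yaw": -0.72},
    {"claw": 1, "dx": -0.77, "dy": 0.4, "dz": 0, "yaw": -0.72},
    {"claw": 1, "dx": -0.7, "dy": 0.25, "dz": 0, "yaw": -0.72}
  ]
}}

```text
time_s: 20.55
ee_pos: [584.5, 51.7, 142.9]
ee_rot: [177.8, 0.7, 96.4]
force: [0.1, 0.0, -0.7]
gripper_width: 49.7
```

Call:
{"method": "drive_tool", "body": {
  "moves": [
    {"claw": 1, "dx": -0.3, "dy": 0.1, "dz": 0, "yaw": -0.6},
    {"claw": 1, "dx": 0, "dy": 0, "dz": 0, "yaw": 0}
  ]
}}

```text
time_s: 20.8
ee_pos: [587.5, 44.8, 144.0]
ee_rot: [177.8, 0.9, 101.6]
force: [0.3, 0.2, -0.6]
gripper_width: 49.7
```

```bash
python3 - <<'E'
from h import *
from plan import plan
f=shot('wrist','w8')
w=b2w([-0.7,17])[0]; plan(w[0],w[1],80,101.65); print(w2b([telemetry.state()['ee_pos']]),telemetry.state()['ee_rot'])
E
```

```text
now [587.3  45.  144. ] 101.64 D [  2.8  -9.  -64. ] dyaw 0.0 n 4
0 dx -0.12 dy 0.01 dz 0.80 yaw -0.00
1 dx -0.12 dy 0.01 dz 0.80 yaw -0.00
2 dx -0.12 dy 0.01 dz 0.80 yaw -0.00
3 dx -0.12 dy 0.01 dz 0.80 yaw -0.00
[[-1.64207536 26.42183677]] [177.8461464    0.92420687 101.6377118 ]
```

View pics/w8.png

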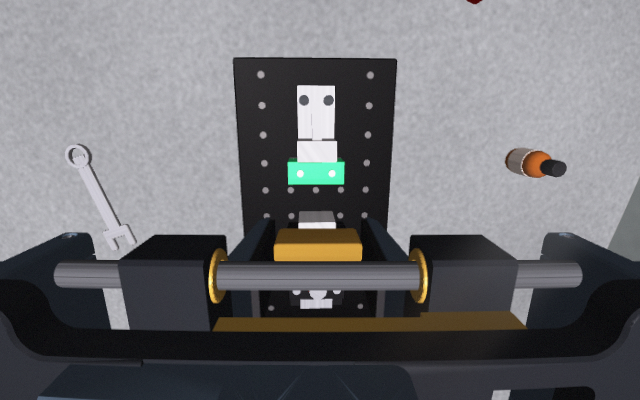

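Call:
{"method": "drive_tool", "body": {
  "moves": [
    {"claw": 1, "dx": -0.2, "dy": 0.04, "dz": 0.8, "yaw": 0},
    {"claw": 1, "dx": -0.2, "dy": 0.04, "dz": 0.8, "yaw": 0},
    {"claw": 1, "dx": -0.1, "dy": 0, "dz": 0.8, "yaw": 0},
    {"claw": 1, "dx": 0, "dy": 0, "dz": 0.5, "yaw": 0},
    {"claw": 1, "dx": 0, "dy": 0, "dz": 0, "yaw": 0}
  ]
}}

```text
time_s: 21.48
ee_pos: [592.1, 35.3, 80.7]
ee_rot: [178.0, 0.9, 101.6]
force: [0.7, 0.1, -0.3]
gripper_width: 49.4
```

```bash
python3 - <<'E'
from h import *
from plan import plan
f=shot('wrist','w9'); shot('scene','s9')
w=b2w([-0.7,18])[0]; plan(w[0],w[1],60,101.65); print(w2b([telemetry.state()['ee_pos']]),telemetry.state()['ee_rot'])
crop('w9',230,100,410,290,3.2,'w9c'); crop('s9',240,170,420,280,4,'s9c')
E
```

```text
now [592.9  35.3  81.9] 101.57 D [ -2.9   1.7 -21.9] dyaw 0.1 n 2
0 dx 0.06 dy -0.06 dz 0.55 yaw -0.00
1 dx 0.06 dy -0.06 dz 0.55 yaw -0.00
[[ 1.8290492  15.77664686]] [177.91193435   0.8980639  101.57353894]
```

View pics/w9c.png

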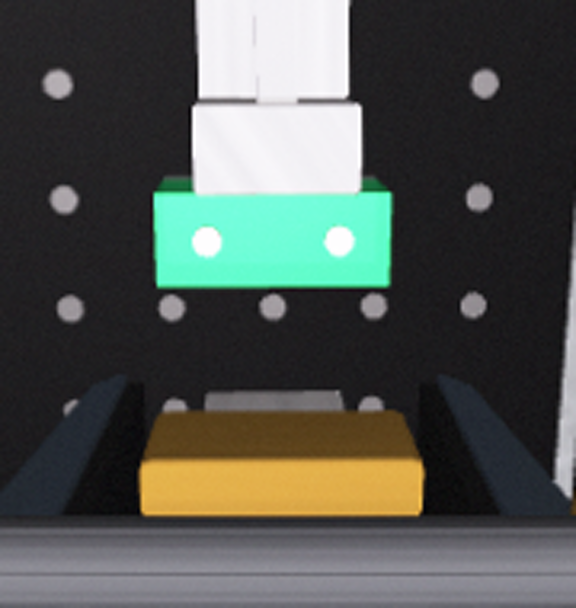

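View pics/s9c.png

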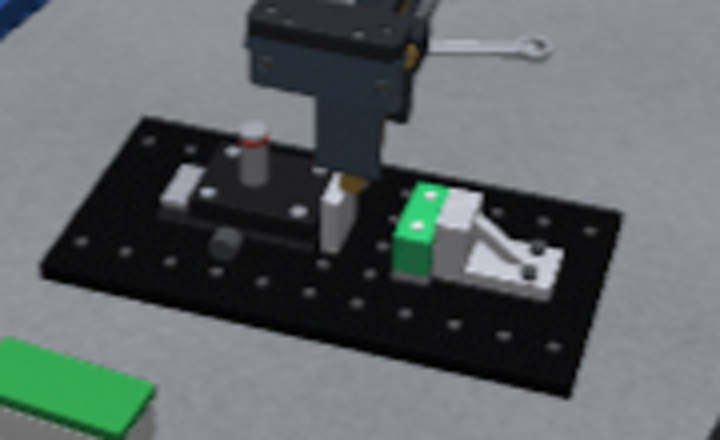

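```bash
python3 - <<'E'
from h import *
f=load('w9'); c=lambda P:[(x/3.2+230,y/3.2+100) for x,y in P]
def show(n,P,z): print(n,np.round(w2b(px2w(f,c(P),z)),1).tolist())
print(w2b([f['pose'][:3,3]]),f['pose'][2,3])
show('cell top',[(154,190),(391,190),(156,287),(390,287)],42)
show('fj front',[(193,193),(361,193)],50); show('fj back',[(193,103),(361,103)],50)
show('strip@12',[(207,391),(342,391)],12);show('strip@50',[(207,391),(342,391)],50)
show('bar front bottom',[(160,411),(403,411)],65.5); show('bar front top',[(140,459),(422,459)],95.5)
E
```

```text
[[-6.03835626 89.44833618]] 250.32925547264878
cell top [[-25.8, 61.2], [24.1, 60.9], [-26.1, 40.3], [24.5, 39.9]]
fj front [[-17.2, 61.6], [16.8, 61.4]]
fj back [[-16.8, 79.4], [16.5, 79.3]]
strip@12 [[-17.0, 6.0], [17.3, 5.6]]
strip@50 [[-15.2, 19.3], [13.6, 19.0]]
bar front bottom [[-23.9, 20.7], [24.4, 20.1]]
bar front top [[-24.7, 23.3], [22.9, 22.6]]
```

Call:
{"method": "drive_tool", "body": {
  "moves": [
    {"claw": 1, "dx": 0.14, "dy": -0.05, "dz": 0.3, "yaw": 0},
    {"claw": 1, "dx": 0, "dy": 0, "dz": 0.6, "yaw": 0},
    {"claw": 1, "dx": 0, "dy": 0, "dz": 0.6, "yaw": 0},
    {"claw": 1, "dx": 0, "dy": 0, "dz": 0, "yaw": 0}
  ]
}}

```text
time_s: 22.08
ee_pos: [593.0, 38.1, 50.8]
ee_rot: [177.8, 0.9, 101.6]
force: [-1.1, -0.2, -0.7]
gripper_width: 49.5
```

```bash
python3 - <<'E'
from h import *
f=shot('wrist','w10')
s=telemetry.state(); print(w2b([s['ee_pos']]),s['ee_pos'],s['ee_rot'],s['force'])
crop('w10',230,100,410,290,3.2,'w10c')
E
```

```text
[[ 2.99249437 18.38647346]] [593.46801724  38.11198355  51.36673028] [177.73260476   0.91914999 101.58219731] [ 0.20841966 -0.77888989 -1.24640633]
```

View pics/w10c.png

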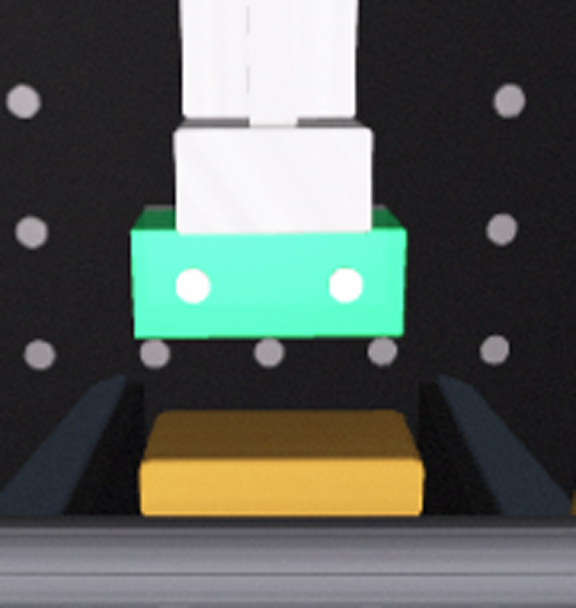

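Call:
{"method": "drive_tool", "body": {
  "moves": [
    {"claw": 1, "dx": 0, "dy": -0.12, "dz": 0.4, "yaw": 0},
    {"claw": 1, "dx": 0, "dy": -0.06, "dz": 0.4, "yaw": 0},
    {"claw": 1, "dx": 0, "dy": -0.02, "dz": 0.2, "yaw": 0},
    {"claw": 1, "dx": 0, "dy": 0, "dz": 0, "yaw": 0}
  ]
}}

```text
time_s: 22.62
ee_pos: [590.5, 37.0, 30.2]
ee_rot: [177.7, 0.9, 101.6]
force: [-0.4, 0.3, -1.0]
gripper_width: 49.7
```

```bash
python3 - <<'E'
from h import *
s=telemetry.state(); print(w2b([s['ee_pos']]),s['ee_pos'],s['ee_rot'],s['force'])
E
```

```text
[[-0.14280519 17.91347806]] [590.49281996  37.01561268  30.15662963] [177.68852341   0.92695218 101.5761034 ] [-0.35479183  0.2540214  -1.04541128]
```

Call:
{"method": "drive_tool", "body": {
  "moves": [
    {"claw": 1, "dx": 0, "dy": 0, "dz": 0.1, "yaw": 0},
    {"claw": 1, "dx": 0, "dy": 0, "dz": 0, "yaw": 0}
  ]
}}

```text
time_s: 22.88
ee_pos: [591.1, 36.9, 30.1]
ee_rot: [177.6, 1.0, 101.6]
force: [0.1, 0.2, -1.6]
gripper_width: 49.5
```

Call:
{"method": "drive_tool", "body": {
  "moves": [
    {"claw": 1, "dx": 0, "dy": 0, "dz": 0.15, "yaw": 0},
    {"claw": 1, "dx": 0, "dy": 0, "dz": 0, "yaw": 0}
  ]
}}

```text
time_s: 23.12
ee_pos: [591.8, 36.8, 30.2]
ee_rot: [177.5, 1.0, 101.6]
force: [-0.5, 0.6, -0.9]
gripper_width: 49.7
```

Call:
{"method": "drive_tool", "body": {
  "moves": [
    {"claw": 1, "dx": 0, "dy": -0.03, "dz": 0.2, "yaw": 0}
  ]
}}

```text
time_s: 23.25
ee_pos: [592.5, 36.5, 29.1]
ee_rot: [177.4, 1.0, 101.6]
force: [-6.7, -2.1, 29.0]
gripper_width: 49.6
```

```bash
python3 - <<'E'
from h import *
for i in range(3):
    s=telemetry.state(); print(w2b([s['ee_pos']]),s['ee_pos'],s['force'])
f=shot('wrist','w11'); s=telemetry.state(); print(s['ee_pos'],s['force'])
f=shot('scene','s11')
crop('w11',230,100,410,290,3.2,'w11c'); crop('s11',240,170,420,280,4,'s11c')
E
```

```text
[[ 1.70812125 17.01616597]] [592.48681285  36.51054831  29.13476662] [-6.71116173 -2.13264859 29.03938323]
[[ 1.70812125 17.01616597]] [592.48681285  36.51054831  29.13476662] [-6.71116173 -2.13264859 29.03938323]
[[ 1.70812125 17.01616597]] [592.48681285  36.51054831  29.13476662] [-6.71116173 -2.13264859 29.03938323]
[592.45199504  36.49289826  29.21022815] [-4.17015427 -1.00654267 19.57297887]
```

View pics/w11c.png

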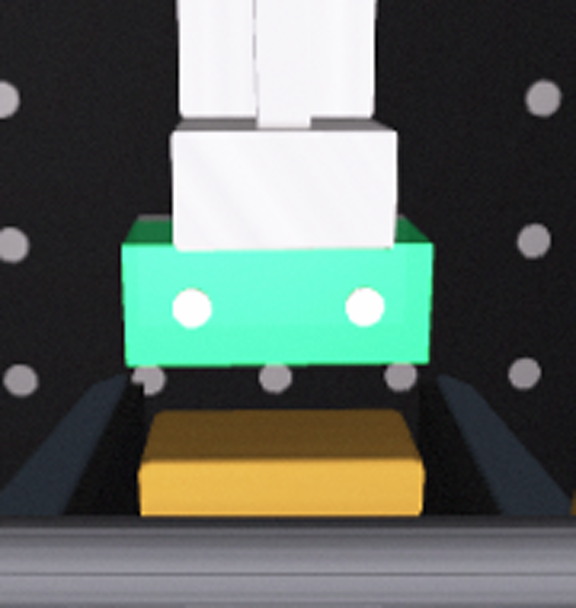

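View pics/s11c.png

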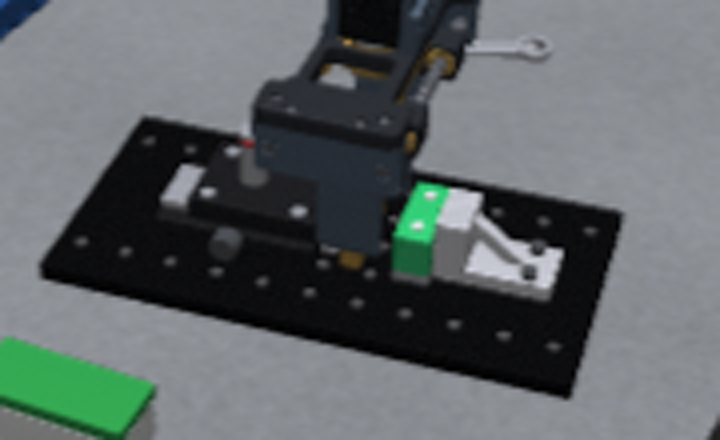

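Call:
{"method": "drive_tool", "body": {
  "moves": [
    {"claw": -0.35, "dx": 0, "dy": 0, "dz": 0, "yaw": 0},
    {"claw": -0.35, "dx": 0, "dy": 0, "dz": 0, "yaw": 0},
    {"claw": -0.35, "dx": 0, "dy": 0, "dz": 0, "yaw": 0},
    {"claw": -0.35, "dx": 0, "dy": 0, "dz": 0, "yaw": 0}
  ]
}}

```text
time_s: 23.85
ee_pos: [593.3, 36.5, 29.1]
ee_rot: [177.2, 1.1, 101.6]
force: [-0.4, -0.5, 0.4]
gripper_width: 61.8
```

```bash
python3 - <<'E'
from h import *
s=telemetry.state(); print(w2b([s['ee_pos']]),s['ee_pos'],s['force'],s['gripper_width'])
f=shot('wrist','w12'); 
crop('w12',230,100,410,290,3.2,'w12c')
E
```

```text
[[ 2.55093631 16.87188561]] [593.34140033  36.53943211  29.05463967] [-0.42115169 -0.45348687  0.40778485] 61.79249758872719
```

View pics/w12c.png

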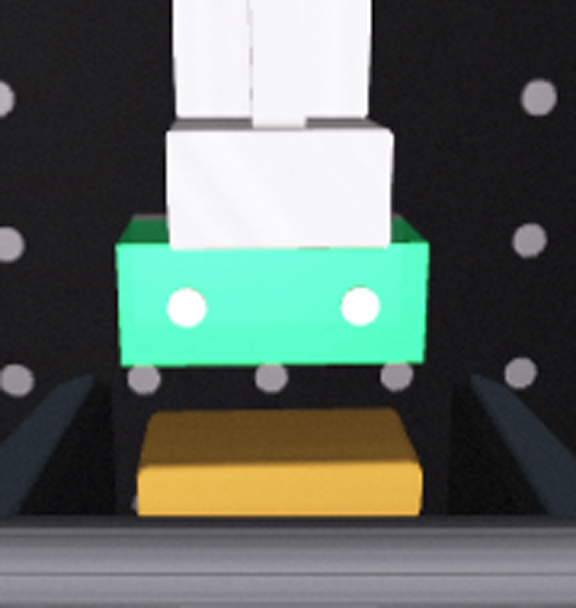

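Call:
{"method": "drive_tool", "body": {
  "moves": [
    {"claw": -0.35, "dx": 0, "dy": 0.05, "dz": -0.6, "yaw": 0},
    {"claw": -0.35, "dx": 0, "dy": 0.05, "dz": -0.9, "yaw": 0},
    {"claw": -0.35, "dx": -0.3, "dy": 0, "dz": -0.9, "yaw": 0},
    {"claw": -0.35, "dx": -0.8, "dy": 0, "dz": -0.9, "yaw": 0},
    {"claw": -0.35, "dx": -0.8, "dy": 0, "dz": -0.9, "yaw": 0}
  ]
}}

```text
time_s: 24.52
ee_pos: [598.3, 0.7, 117.3]
ee_rot: [177.3, 1.0, 101.7]
force: [0.1, 0.7, 0.5]
gripper_width: 61.3
```

Call:
{"method": "drive_tool", "body": {
  "moves": [
    {"claw": -0.35, "dx": -0.9, "dy": 0, "dz": -0.5, "yaw": 0},
    {"claw": -0.35, "dx": -0.9, "dy": 0, "dz": 0, "yaw": 0},
    {"claw": -0.35, "dx": -0.5, "dy": 0, "dz": 0, "yaw": 0},
    {"claw": -0.35, "dx": 0, "dy": 0, "dz": 0, "yaw": 0}
  ]
}}

```text
time_s: 25.02
ee_pos: [608.2, -47.9, 129.9]
ee_rot: [177.2, 1.1, 101.6]
force: [0.0, -0.0, -0.4]
gripper_width: 61.4
```

```bash
python3 - <<'E'
from h import *
s=telemetry.state(); print(w2b([s['ee_pos']]),s['ee_pos'],s['ee_rot'],s['gripper_width'])
f=shot('wrist','w13'); f=shot('scene','s13')
crop('w13',230,60,410,260,3,'w13c'); crop('s13',240,170,420,280,4,'s13c')
E
```

```text
[[  0.10317229 -68.82618441]] [608.24930311 -47.88749007 129.85329007] [177.19800221   1.05511073 101.62229576] 61.44218090530313
```

View pics/w13c.png

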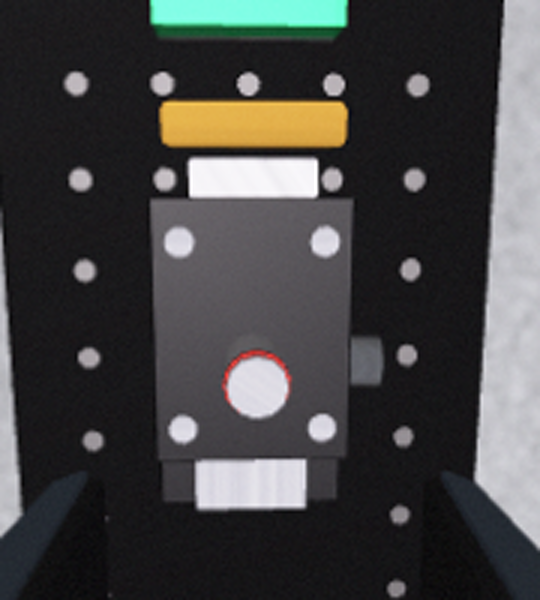

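View pics/s13c.png

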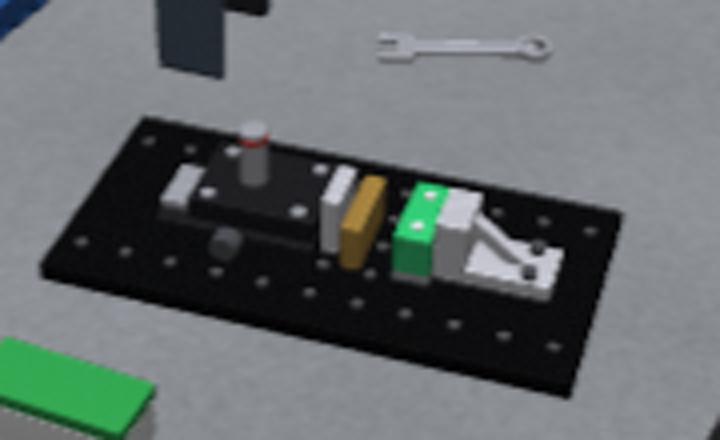

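```bash
python3 - <<'E'
from h import *
f=load('w13'); c=lambda P:[(x/3+230,y/3+60) for x,y in P]
def show(n,P,z): print(n,np.round(w2b(px2w(f,c(P),z)),1).tolist())
print(w2b([f['pose'][:3,3]]))
show('cell top near',[(151,26),(347,23)],42)
show('bar top',[(160,103),(347,101),(161,146),(347,147)],42)
show('jaw front',[(189,160),(317,158)],50); show('jaw back',[(189,198),(318,198)],50)
show('post top',[(258,386)],76); show('post top lo/hi',[(258,356),(258,418)],76)
show('carr rear',[(158,460),(347,460)],41)
E
```

```text
[[-9.57267999  5.28038063]]
cell top near [[-26.2, 39.9], [24.5, 40.9]]
bar top [[-24.4, 20.9], [24.9, 21.5], [-24.4, 10.0], [25.1, 9.8]]
jaw front [[-16.8, 6.3], [16.3, 6.8]]
jaw back [[-17.0, -3.2], [16.7, -3.3]]
post top [[-0.2, -47.6]]
post top lo/hi [[-0.2, -40.1], [-0.2, -55.8]]
carr rear [[-27.8, -77.6], [27.4, -78.4]]
```

Wrist view: the bar stands square in the gap (crop (253,124)), the cell is above it at (250,12), the jaw plate at (253,178) and the post top at (258,386). Remaining closing distance is about 22–23 mm, under the 25 mm stroke, so one bar is enough. Next I'll grip the post.

Call:
{"method": "drive_tool", "body": {
  "moves": [
    {"claw": -0.35, "dx": 0.5, "dy": -0.05, "dz": 0.6, "yaw": 0},
    {"claw": -0.35, "dx": 0.5, "dy": -0.05, "dz": 0.8, "yaw": 0},
    {"claw": -0.35, "dx": 0.1, "dy": -0.05, "dz": 0.8, "yaw": 0},
    {"claw": -0.35, "dx": 0, "dy": -0.05, "dz": 0.4, "yaw": 0}
  ]
}}

```text
time_s: 25.62
ee_pos: [600.1, -22.1, 72.9]
ee_rot: [177.4, 0.9, 101.8]
force: [0.0, -0.4, 1.1]
gripper_width: 61.5
```

```bash
python3 - <<'E'
from h import *
from plan import plan
s=telemetry.state(); print(w2b([s['ee_pos']]),s['ee_rot'],s['force'])
w=b2w([-0.2,-47.8])[0]; plan(w[0],w[1],53,101.65)
f=shot('wrist','w14')
E
```

```text
[[ -2.72488291 -41.94488085]] [177.39867111   0.91457535 101.83576924] [ 5.52636574e-04 -3.70820682e-01  1.10303160e+00]
now [600.1 -22.1  72.9] 101.84 D [  3.7  -5.2 -19.9] dyaw -0.2 n 2
0 dx -0.15 dy 0.06 dz 0.50 yaw 0.01
1 dx -0.15 dy 0.06 dz 0.50 yaw 0.01
```

View pics/w14.png

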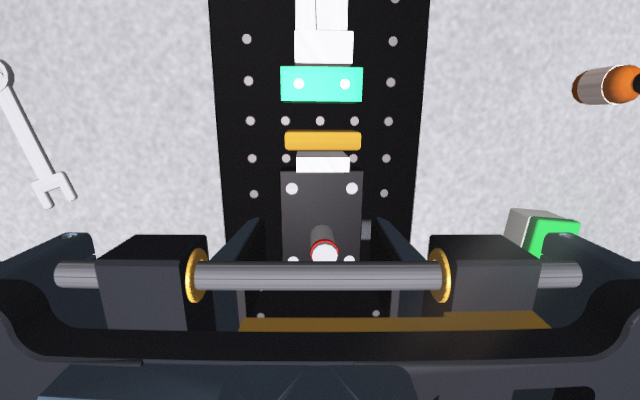

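Call:
{"method": "drive_tool", "body": {
  "moves": [
    {"claw": -0.35, "dx": -0.2, "dy": 0.05, "dz": 0.5, "yaw": 0},
    {"claw": -0.35, "dx": -0.1, "dy": 0.03, "dz": 0.5, "yaw": 0},
    {"claw": -0.35, "dx": 0, "dy": 0, "dz": 0, "yaw": 0}
  ]
}}

```text
time_s: 26.05
ee_pos: [603.7, -28.0, 51.0]
ee_rot: [177.5, 0.9, 101.8]
force: [-0.7, -0.7, 0.1]
gripper_width: 61.6
```

```bash
python3 - <<'E'
from h import *
s=telemetry.state(); print(w2b([s['ee_pos']]),s['ee_pos'],s['force'])
E
```

```text
[[ -0.34866292 -48.45137296]] [603.69243558 -28.02365219  51.03106377] [-0.72964667 -0.67226444  0.05512988]
```

Call:
{"method": "drive_tool", "body": {
  "grip_force": 40,
  "moves": [
    {"claw": 1, "dx": 0, "dy": 0, "dz": 0, "yaw": 0},
    {"claw": 1, "dx": 0, "dy": 0, "dz": 0, "yaw": 0},
    {"claw": 1, "dx": 0, "dy": 0, "dz": 0, "yaw": 0},
    {"claw": 1, "dx": 0, "dy": 0, "dz": 0, "yaw": 0},
    {"claw": 1, "dx": 0, "dy": 0, "dz": 0, "yaw": 0}
  ]
}}

```text
time_s: 26.68
ee_pos: [605.8, -28.1, 52.4]
ee_rot: [177.2, 0.9, 101.8]
force: [4.2, -0.2, -4.2]
gripper_width: 15.1
```

Call:
{"method": "drive_tool", "body": {
  "moves": [
    {"claw": 1, "dx": 0.2, "dy": 0, "dz": 0, "yaw": 0},
    {"claw": 1, "dx": 0.2, "dy": 0, "dz": 0, "yaw": 0}
  ]
}}

```text
time_s: 26.92
ee_pos: [604.4, -21.1, 52.3]
ee_rot: [177.2, 1.1, 101.8]
force: [2.3, -3.3, -0.8]
gripper_width: 15.2
```

```bash
cat > st.py <<'E'
from h import *
s=telemetry.state(); F=s['force']; fb=F[:2]@BR
print('t',s['time_s'],'board xy',np.round(w2b([s['ee_pos']])[0],2),'z',round(s['ee_pos'][2],1),'rot',np.round(s['ee_rot'],1),'F board',np.round(fb,1),'Fz',round(F[2],1),'w',round(s['gripper_width'],1))
E
python3 st.py
```

```text
t 26.925 board xy [  1.72 -41.79] z 52.3 rot [177.2   1.1 101.8] F board [ 1.6 -3.7] Fz -0.8 w 15.2
```

Call:
{"method": "drive_tool", "body": {
  "moves": [
    {"claw": 1, "dx": 0.2, "dy": 0, "dz": 0, "yaw": 0},
    {"claw": 1, "dx": 0.2, "dy": 0, "dz": 0, "yaw": 0}
  ]
}}

```text
time_s: 27.18
ee_pos: [602.8, -13.4, 52.3]
ee_rot: [177.2, 1.1, 101.8]
force: [3.0, -2.4, 0.3]
gripper_width: 14.9
```

```bash
python3 st.py; python3 - <<'E'
from h import *
f=shot('wrist','w15');crop('w15',230,40,410,270,3,'w15c')
E
```

```text
t 27.175 board xy [  1.74 -33.9 ] z 52.3 rot [177.2   1.1 101.8] F board [ 2.5 -3. ] Fz 0.3 w 14.9
```

View pics/w15c.png

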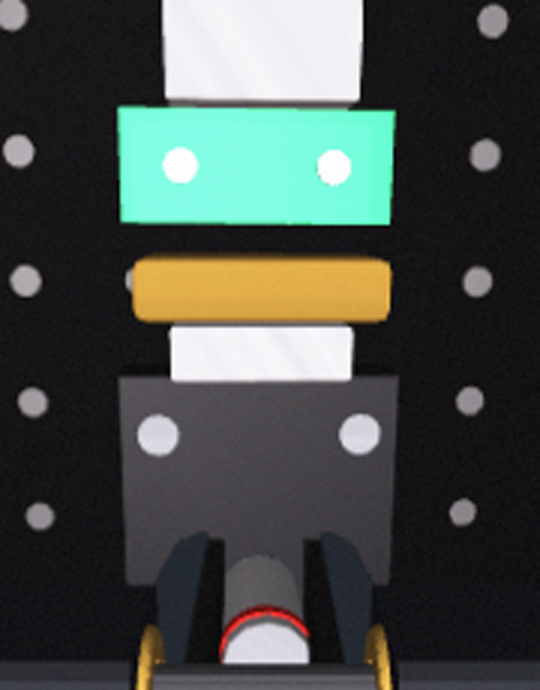

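The jaw is pushing the bar, which stays square (crop (262,288)); about 6 mm is left to the cell edge at row 223.

Call:
{"method": "drive_tool", "body": {
  "moves": [
    {"claw": 1, "dx": 0.15, "dy": 0, "dz": 0, "yaw": 0},
    {"claw": 1, "dx": 0.1, "dy": 0, "dz": 0, "yaw": 0}
  ]
}}

```text
time_s: 27.48
ee_pos: [601.7, -7.8, 52.4]
ee_rot: [177.2, 1.1, 101.9]
force: [2.2, -3.0, -0.5]
gripper_width: 15.2
```

```bash
python3 st.py
```

```text
t 27.475 board xy [  1.77 -28.28] z 52.4 rot [177.2   1.1 101.9] F board [ 1.6 -3.4] Fz -0.5 w 15.2
```

Call:
{"method": "drive_tool", "body": {
  "moves": [
    {"claw": 1, "dx": 0.08, "dy": 0, "dz": 0, "yaw": 0}
  ]
}}

```text
time_s: 27.6
ee_pos: [601.4, -6.3, 52.3]
ee_rot: [177.2, 1.1, 101.9]
force: [2.1, -3.5, -0.1]
gripper_width: 15.3
```

Call:
{"method": "drive_tool", "body": {
  "moves": [
    {"claw": 1, "dx": 0.08, "dy": 0, "dz": 0, "yaw": 0}
  ]
}}

```text
time_s: 27.72
ee_pos: [601.4, -6.2, 52.4]
ee_rot: [177.2, 1.3, 102.0]
force: [3.2, -12.1, -1.3]
gripper_width: 15.3
```

Call:
{"method": "drive_tool", "body": {
  "moves": [
    {"claw": 1, "dx": 0.08, "dy": 0, "dz": 0, "yaw": 0}
  ]
}}

```text
time_s: 27.85
ee_pos: [601.4, -6.2, 52.4]
ee_rot: [177.2, 1.5, 102.0]
force: [2.9, -9.0, -0.7]
gripper_width: 15.3
```

```bash
python3 st.py; python3 - <<'E'
from h import *
f=shot('wrist','w16');crop('w16',230,40,410,270,3,'w16c')
E
python3 st.py
```

```text
t 27.85 board xy [  1.78 -26.65] z 52.4 rot [177.2   1.5 102. ] F board [ 1.1 -9.4] Fz -0.7 w 15.3
t 27.9 board xy [  1.78 -26.66] z 52.4 rot [177.2   1.5 102. ] F board [ 2. -9.] Fz -0.2 w 15.1
```

View pics/w16c.png

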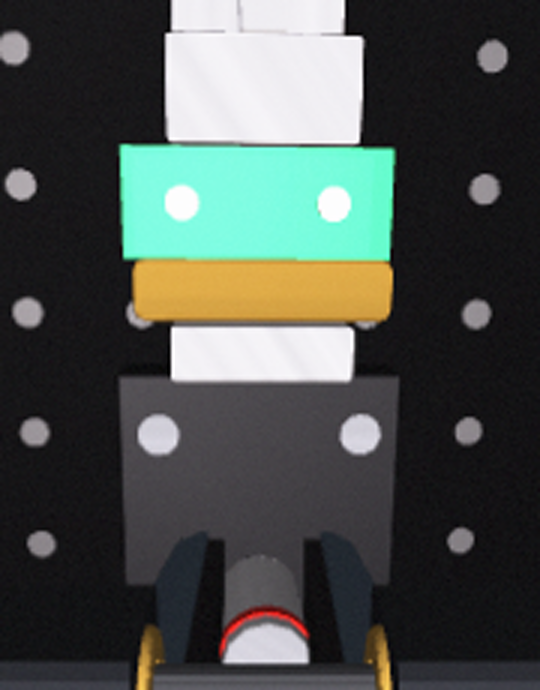

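Call:
{"method": "drive_tool", "body": {
  "moves": [
    {"claw": 1, "dx": 0.15, "dy": 0, "dz": 0, "yaw": 0}
  ]
}}

```text
time_s: 28.02
ee_pos: [601.3, -6.2, 52.4]
ee_rot: [177.1, 1.8, 102.1]
force: [3.8, -15.1, -1.0]
gripper_width: 15.0
```

```bash
python3 st.py; python3 - <<'E'
from h import *
for i in range(12): f=grab_frame('wrist')
E
python3 st.py; python3 - <<'E'
from h import *
for i in range(10): f=grab_frame('wrist')
E
python3 st.py
```

```text
t 28.025 board xy [  1.75 -26.6 ] z 52.4 rot [177.1   1.8 102.1] F board [  0.7 -15.6] Fz -1.0 w 15.0
t 28.625 board xy [  1.78 -26.65] z 52.4 rot [177.1   1.8 102.1] F board [  1.5 -13. ] Fz -0.7 w 15.5
t 29.125 board xy [  1.78 -26.65] z 52.4 rot [177.1   1.8 102.1] F board [  0.7 -12.8] Fz -0.9 w 14.9
```

Call:
{"method": "drive_tool", "body": {
  "moves": [
    {"claw": 1, "dx": 0.2, "dy": 0, "dz": 0, "yaw": 0}
  ]
}}

```text
time_s: 29.25
ee_pos: [601.4, -6.3, 52.4]
ee_rot: [177.1, 2.2, 102.2]
force: [4.2, -17.7, -1.7]
gripper_width: 15.3
```

```bash
python3 st.py; python3 - <<'E'
from h import *
f=shot('wrist','w17');f2=shot('scene','s17'); shot('top','t17')
for i in range(12): grab_frame('wrist')
c=crop('w17',230,40,410,270,2.6,'a'); crop('s17',160,130,420,280,3,'s17c')
c=lambda P:[(x/3+230,y/3+40) for x,y in P]
E
python3 st.py
```

```text
t 29.25 board xy [  1.8  -26.66] z 52.4 rot [177.1   2.2 102.2] F board [  0.5 -18.2] Fz -1.7 w 15.3
t 30.0 board xy [  1.8  -26.67] z 52.4 rot [177.1   2.2 102.2] F board [  1.4 -16.5] Fz -1.1 w 14.9
```

View pics/a.png

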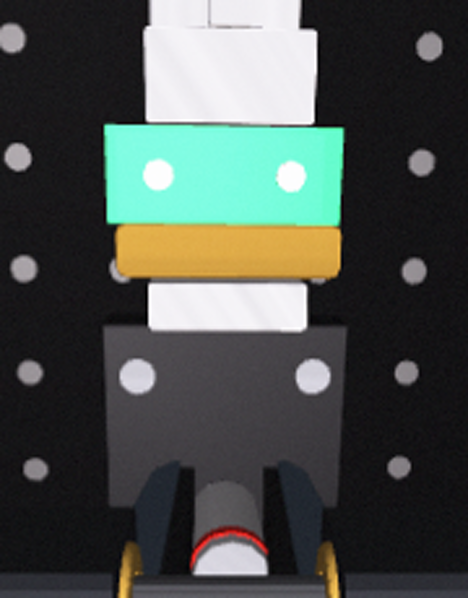

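View pics/s17c.png

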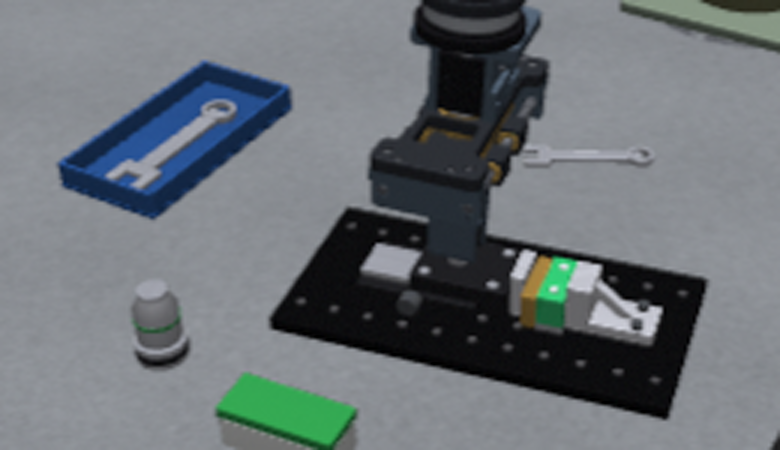

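The stack is closed: jaw, bar, cell and fixed jaw all touch, and the bar is square and upright. The spanner lies in the tray, and the push holds steady at 16.5 N. Handing in.

```bash
python3 - <<'E'
from workcell import job
print(job.job_done())
E
python3 st.py
```

```text
the job is handed in; nothing more can be done
None
the job is handed in; nothing more can be done
```

The job is handed in at about 30 s: the spanner is in the tray, and the arm is still holding the jaw pressed on the bar and cell for you to lock. I got no verdict back from the hand-in.

- **Spanner:** I lifted the large spanner off the clamp and released it in the blue tray. The last pictures show it lying inside.
- **Bars:** I stood one brass bar in the gap; I measured about 34 mm free, so one bar left roughly 22 mm for the jaw to close.
- **Closing the jaw:** I gripped its post with 40 N and pushed until it met firm resistance, after about 22 mm of its 25 mm stroke. That puts it short of the hard stop.
- **Last checks:**
  - The push held at 16.5 N with no movement, so I estimate about 14 N on the cell, well under the 60 N limit.
  - In the pictures the jaw, bar, cell and fixed jaw all touch, and the bar is upright, square and within about 1 mm of the centre line.
- **Left alone:** The objective and slide box stood undisturbed in the last pictures. The oil bottle is not in the final crop, but nothing came near it.

Nothing failed or disagreed in these checks. The tool had drifted about 3–4 degrees off vertical by the end, which I could not correct with the moves available; the bar still settled flat.

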